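Turn a slotted sampler barrel slot-up in its V-cradle and clip the plate over it

ROBOT

A 6-joint arm with a two-finger parallel gripper is mounted at the origin on the work surface. World frame = base frame: x ahead of the robot, y to its left, z up, the work surface at z = 0. Lengths are in m, angles in rad, forces in N, time in s.
With the tool pointing down it reaches from about 0.35 to 0.975 m from the base axis. Payload 17.4 kg.
Tool frame: the origin (TCP) lies on the centre line of the jaws, within the pads' length; the fingertips stand 22 mm ahead of it and the grasp point (between the pads) lies 3 mm ahead of it; z points along the fingers, y is the line along which they close (so a half turn about z gives the same grasp; the last joint's range is limited). The gripper opens to 85 mm and grips with 20 to 120 N. Pads are 22 mm wide; open, the fingers measure 114 mm over their backs; the gripper's body (76 mm by 85 mm) begins 54 mm behind the grasp point. The pads swing forward as they close: fully open they stand 13 mm farther back than shut.
Start: joints at [-1.184, 0.116, 1.442, -0, 1.584, -0.038], TCP at [0.278, -0.615, 0.226] pointing down, gripper open.
Joint ranges: [-2.83, 2.83], [-0.83, 2.19], [0.07, 2.5], [-1.14, 4.28], [0.01, 3], [-2.97, 2.97]. Speed limits (rad/s): [1.89, 1.89, 2.22, 3.14, 3.14, 3.14].

INTERFACE

Orientations are given as [roll, pitch, yaw] about the fixed x, y, z axes, in that order (R = Rz(yaw) Ry(pitch) Rx(roll)).
In Python, from station import telemetry, get_image, job, models gives the robot as it stands.
- The arm moves only by the tool move_arm, never from a script. Its arguments are lists of equal length, an entry for each row: "fingers": the closure, from 0 (fully open) to 1 (shut); "delta_pos": the shift along the tool's x, y, z in units of 60 mm (1.0 is 60 mm), a list of three; "roll": the turn about the tool's z in units of 10 degrees (1.0 is 10 degrees). In form: {"fingers": [fingers, ...], "delta_pos": [[tx, ty, tz], ...], "roll": [roll, ...]}. A call has 1 to 12 rows; each row is the pose to reach, as a shift and turn from the pose commanded when the call began, along the tool's axes at that moment; what a row does not reach only later rows make up. A row lasts 1/8 s, in which the tool goes at most 62.5 mm and 10.7 degrees, less where a joint would pass 70% of its speed; a pose out of reach is approached as far as the arm can. A call with a gripper value outside its range is refused whole. The fingers move at their own pace and stop on an object; "squeeze" is the grip in N (left out, the last holds). Time passes only in rows, so rows that repeat a pose let the fingers close. It gives the time, the measured TCP pose, the force, the opening and the grip force at its end, in the units of the state.
- telemetry.read_state(): the state, without advancing time (a new reading comes with each control period).
- get_image(name): name is "scene" or "side" or "wrist"; returns a dict with "pixels" (400x640x3 uint8, blue, green, red), "mtx" (3x3 intrinsics, pixels), "dist" ([k1, k2, p1, p2, k3] as OpenCV has them; the pictures are not rectified), "extrinsics" (4x4, takes a point from camera to world coordinates); the wrist camera has in their place "tool_from_camera" (4x4, takes a point from camera to tool coordinates, whose origin is the TCP and whose axes are the flange's). Camera axes: x right, y down, z forward; pixel columns grow to the right and rows downward; lengths in m; the calibration is good to about 2 mm. A picture is of the moment at which its call begins: read the wrist's pose just before it. There is no depth.
- job.sign_off(): hands the job in; it is judged then, once.
Trained networks look in a picture, given as the dict that the camera call returned (one of the last four; its "shot" number tells which), for a name from the list of things; names that differ only in an ending like _2 or _b are one class to them, and where a whole thing is asked for, a point or a joint stands for the part that bears it (a point fixed in the world has none). Each returns a list of dicts, best first, with "p" (0 to 1); they miss things now and then, are a little off and sometimes report something else, mostly with a low value. They report only what shows in the picture. A call takes as long as a camera call. They do not tell look-alikes from the thing itself.
- models.look_for(picture, label): "box" ([left, top, right, bottom] in pixels, round what is visible of it).
- models.mark_of(picture, label): "position" ([column, row] in pixels: a listed point, or the origin of a listed thing).
The state is a dict: "clock": time; "joint_positions": joint angles; "joint_velocities": joint speeds; "joint_torque": joint torques, N m; "tool_pos": TCP position; "ee_rot": TCP orientation; "ft_force": force on the tool from outside, world axes, zero at the start; "torque": the same for the moment, N m; "width": opening from 0.0 (shut) to 1.0 (fully open); "gripper_force": force on a finger pad.
Only numpy, scipy, OpenCV 4.12 (cv2) and the standard library are available. Lean on these libraries where they do the work, as an engineer would, in place of code of your own. Each camera call takes 0.05 s, during which the arm holds its last target. There are 200 camera calls.

TASK

Roll the slotted grain-sampler barrel in its V-cradle, without lifting it out, until its slot faces straight up, and let go of it. Then press the eared hold-down plate fully home between the spring clips of the cradle's two posts, so that it sits flat over the slot, and leave it there. Leave the plate without ears and the other bench things where they are.

Things in the scene. Friction and masses are not known exactly. Their poses are not given: they have to be found in the camera images.
- cradle: Fixed aluminium cradle. Origin on the bench below the barrel's middle; z up, y along the V-groove, x across. Two V-blocks (64 mm wide, 16 mm thick, at y = -80 and +28 mm, tops 82 mm high) hold the barrel's axis 90 mm above the bench. Base plate 136 mm wide in x, y = -110 to +40 mm, 12 mm thick. Two posts for the plate at y = -30 mm, x = -66 to -42 and +42 to +66 mm, 48 mm wide in y, 139 mm high.
- endstop: Fixed upright aluminium plate, 50 mm wide, 8 mm thick, 98 mm high, that closes the cradle's -y end. Its origin lies on the barrel's axis, 100 mm from the cradle's origin; its z axis points along the cradle's +y.
- seat (a point): Fixed point where the middle of the plate's underside lies when home (0, -30, 104 mm in the cradle's frame, same axes). The slot floors in both posts are at this height; each slot is open above and towards the barrel, its end wall 60 mm from this point in x. Home, the plate clears the barrel's flat by about 2 mm; it cannot go home while the barrel's round side is up.
- barrel_mid (a point): Loose steel bar, 36 mm thick, 199 mm long, 0.45 kg, lying in the V; the point is its middle, on its axis. Own z along the bar to the cradle's +y. Own x is the direction of the slot right through the bar (62 x 13 mm, centred at z = -30 mm), with a flat at both mouths (24 mm between flats). Slot is up when x points up or down, alike; it starts 0.45 rad or more off, either way, and friction holds it.
- slot_far (a point): Fixed point at the middle of the floor of the far post's slot (+51 mm in x from seat; the near post is its mirror image). Slot 24 mm wide in y, walls 24 mm high, then 10 mm of lips flaring out by 6 mm. At each side a sprung steel bulge narrows it to 16 mm, 15 mm above the floor, yields to the ear, snaps over it when home. Pressing home takes a push of 4 to 8 N.
- barrel_end (a point): Point on the barrel's axis, 70 mm from its middle towards its own +z, same axes: middle of its plain round grip end (36 mm across, dark rings), which overhangs the V-block from 36 to 100 mm from the middle with nothing under it but the bench, 90 mm below: a place to grip and turn it.
- plate_grip (a point): Loose plate with ears, 0.16 kg: steel, 78x40x8 mm, at each x end an ear 20 mm wide in y, 8 mm thick (116 mm over the ears); on top a black upright grip 50 mm long in x, 14 mm thick in y, 40 mm high. The point is inside the grip, 30 mm above the underside; x along the ears, z up. It starts flat on the bench left or right of the cradle and fits the same after a half turn.
- blank_grip (a point): Loose plate of the same make but with no ears (78 x 40 x 8 mm, same grip and same point). Not wanted: leave it.
- dish: Bystander: small open glass dish, 90 mm across, 16 mm high, origin at the centre of its underside.
- jar_a: Bystander: jar with a screw lid on the left, 72 mm across, 115 mm high, origin at the centre of its underside.
- jar_b: Bystander: the same jar, on the right.
- forceps: Bystander: steel forceps, 160 mm long, lying on the bench, origin under their middle.
- brush: Bystander: brush, 170 mm long, lying on the bench near the robot, origin under its middle.
Mind the look-alikes: they are no part of the job. Leave any red look-alike of the part that bears plate_grip alone.

How it is judged:
On the way:
1. the barrel lies in the V-cradle, let go, with its slot straight up (within 8 degrees), before the plate is brought over it (angle between the z axis of barrel_mid and the y axis of cradle, either way round below 0.06 rad and x of barrel_mid in the frame of cradle between -0.004 and 0.004 m and z of barrel_mid in the frame of cradle between 0.086 and 0.094 m and y of barrel_mid in the frame of cradle between -0.012 and 0.014 m and angle between the x axis of barrel_mid and the z axis of cradle, either way round below 0.14 rad and contact force between the fingers and barrel below 0.1 N and linear speed of barrel below 0.02 m/s and distance between plate_grip and seat above 0.09 m), for 0.2 s.
At the end, for the whole second after the job is handed in: The barrel lies in both V-blocks (axis within 4 mm, not more than about 12 mm along the groove from its start), slot within 8 degrees of straight up; the eared plate lies home in both slots: underside within 1.7 mm of the slot floors, level within 0.05 rad; all at rest (angle between the z axis of barrel_mid and the y axis of cradle, either way round below 0.06 rad and x of barrel_mid in the frame of cradle between -0.004 and 0.004 m and z of barrel_mid in the frame of cradle between 0.086 and 0.094 m and y of barrel_mid in the frame of cradle between -0.012 and 0.014 m and angle between the x axis of barrel_mid and the z axis of cradle, either way round below 0.14 rad and z of plate_grip in the frame of seat between 0.027 and 0.0317 m and x of plate_grip in the frame of seat between -0.005 and 0.005 m and y of plate_grip in the frame of seat between -0.005 and 0.005 m and angle between the z axis of plate_grip and the z axis of cradle, either way round below 0.05 rad and angle between the x axis of plate_grip and the x axis of cradle, either way round below 0.12 rad and linear speed of each of barrel, plate below 0.02 m/s); the robot touches nothing.
It fails at once if the barrel is lifted out of the V-cradle (more than 20 mm) (z of barrel_mid in the frame of cradle above 0.11 m).
It fails at once if the plate without ears is moved by more than 30 mm (distance of blank_grip from where it was at the start of the episode above 0.03 m).
It fails at once if the dish, a jar, the forceps or the brush is moved by more than 30 mm (distance of any of dish, jar_a, jar_b, forceps, brush from where it was at the start of the episode above 0.03 m).
It also fails if it takes over 72 s, if anything falls off the work surface, if the arm or the gripper's body presses on something with over 40 N, if the wrist force passes 120 N, or if a joint passes its speed limit or range.

## Working session

There is one attempt and no reset: what is moved stays moved. The work goes in short steps, Python scripts to look and compute and a tool call to move; the robot and the scene stay as the last step left them, time stands still between calls to the robot, and variables do not carry over. Pictures are saved under pics/ and viewed, at most 10 in all, crops included, and the job is handed in when it is done.

Besides the shell and the picture viewer there is one more tool, called after "Request:" as name([rows], argument=value, ...), one row to a line, values as JSON. move_arm: Moves the arm, as the interface text tells. Its arguments: {"type":"object","properties":{"fingers":{"type":"array"},"delta_pos":{"type":"array"},"roll":{"type":"array"},"squeeze":{"type":"number"}},"required":["fingers","delta_pos","roll"]}

```bash
ls; mkdir -p pics; cat > h.py <<'E'
import numpy as np, cv2
from station import telemetry, get_image, job, models
from scipy.spatial.transform import Rotation as R
def T_tool(s):
    T=np.eye(4);T[:3,:3]=R.from_euler('xyz',s['ee_rot']).as_matrix();T[:3,3]=s['tool_pos'];return T
def shot(name):
    s=telemetry.read_state();p=get_image(name)
    p['E']=p['extrinsics'] if name!='wrist' else T_tool(s)@np.array(p['tool_from_camera'])
    p['E']=np.array(p['E']);return p
def ray(p,uv):
    q=cv2.undistortPoints(np.array([[uv]],float),np.array(p['mtx']),np.array(p['dist']))[0,0]
    return p['E'][:3,3],p['E'][:3,:3]@np.array([q[0],q[1],1])
def onz(p,uv,z):
    o,d=ray(p,uv);return o+d*(z-o[2])/d[2]
def tri(obs):
    A=np.zeros((3,3));b=np.zeros(3);rs=[]
    for p,uv in obs:
        o,d=ray(p,uv);d=d/np.linalg.norm(d);M=np.eye(3)-np.outer(d,d);A+=M;b+=M@o
    return np.linalg.solve(A,b)
def proj(p,X):
    E=np.linalg.inv(p['E']);r=cv2.Rodrigues(E[:3,:3])[0]
    return cv2.projectPoints(np.atleast_2d(np.array(X,float)),r,E[:3,3],np.array(p['mtx']),np.array(p['dist']))[0][:,0]
E
cat > a.py <<'E'
from h import *
a=shot('scene');b=shot('side')
cv2.imwrite('pics/scene.png',a['pixels']);cv2.imwrite('pics/side.png',b['pixels'])
for n in ['cradle','endstop','seat','barrel_mid','slot_far','barrel_end','plate_grip','blank_grip','dish','jar_a','forceps','brush']:
    ma=models.mark_of(a,n);mb=models.mark_of(b,n)
    f=lambda m:[(round(x['p'],2),np.round(x['position']).tolist()) for x in m[:4]]
    print(n,f(ma),f(mb))
    if ma and mb: print('   tri',tri([(a,ma[0]['position']),(b,mb[0]['position'])]).round(4))
print(a['E'].round(2),b['E'].round(2))
E
python3 a.py
```

```text
pics
cradle [(0.8, [330.0, 220.0])] [(0.87, [330.0, 226.0])]
   tri [0.5752 0.0116 0.0033]
endstop [(0.81, [296.0, 197.0])] [(0.64, [344.0, 172.0])]
   tri [ 0.5563 -0.0797  0.0946]
seat [(0.65, [323.0, 192.0])] [(0.75, [338.0, 188.0]), (0.24, [332.0, 203.0])]
   tri [ 0.5678 -0.0142  0.0977]
barrel_mid [(0.77, [336.0, 191.0])] [(0.58, [334.0, 204.0])]
   tri [0.5696 0.0244 0.0882]
slot_far [(0.93, [333.0, 199.0])] [(0.64, [315.0, 179.0])]
   tri [ 0.6202 -0.0203  0.109 ]
barrel_end [(0.63, [358.0, 182.0])] [(0.71, [320.0, 232.0])]
   tri [0.5785 0.1012 0.0911]
plate_grip [(0.68, [409.0, 172.0]), (0.54, [368.0, 173.0])] [(0.94, [336.0, 352.0]), (0.67, [382.0, 303.0])]
   tri [0.5177 0.3341 0.0328]
blank_grip [(0.68, [195.0, 220.0])] [(0.59, [404.0, 134.0])]
   tri [ 0.4276 -0.3095  0.032 ]
dish [(0.91, [285.0, 296.0])] [(0.92, [278.0, 152.0])]
   tri [ 0.7561 -0.2203  0.0026]
jar_a [(0.8, [448.0, 220.0]), (0.77, [199.0, 317.0])] [(0.82, [306.0, 117.0]), (0.67, [233.0, 323.0]), (0.65, [326.0, 229.0]), (0.2, [336.0, 191.0])]
   tri [0.7656 0.0109 0.2177]
forceps [(0.93, [392.0, 274.0])] [(0.71, [237.0, 210.0]), (0.48, [424.0, 196.0])]
   tri [0.8126 0.0087 0.0048]
brush [(0.69, [253.0, 197.0])] [(0.71, [421.0, 197.0])]
   tri [ 0.3682 -0.1183  0.0031]
[[ 0.52  0.45 -0.72  1.3 ]
 [ 0.85 -0.27  0.45 -0.48]
 [ 0.01 -0.85 -0.53  0.62]
 [ 0.    0.    0.    1.  ]] [[-0.99 -0.11  0.12  0.47]
 [-0.16  0.71 -0.68  0.73]
 [-0.01 -0.69 -0.72  0.86]
 [ 0.    0.    0.    1.  ]]
```

View pics/scene.png

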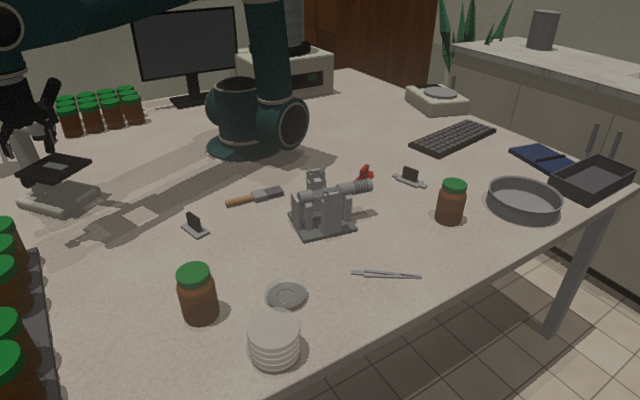

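View pics/side.png

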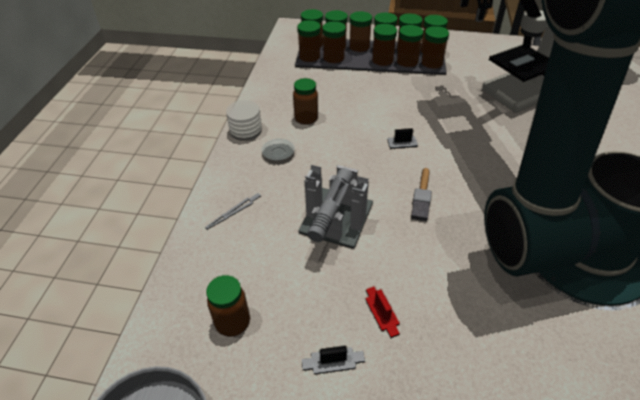

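The barrel lies in the cradle at scene (335,190) / side (335,200). There are three plates:
- Grey eared plate at side (336,358), scene (409,177). This fits the description.
- Red eared look-alike at side (382,310). Leave it.
- Earless plate at side (403,138), scene (195,225). Leave it.

I'll confirm with a crop once the wrist is closer, and work out the wrist geometry now.

```bash
cat >> h.py <<'E'
def go(pos,yaw,s=None):
    s=s or telemetry.read_state();T=T_tool(s)
    d=T[:3,:3].T@(np.array(pos)-T[:3,3])/0.06
    # tool down: yaw = heading of tool x axis; roll about tool z(down) is -yaw
    cur=np.arctan2(T[1,0],T[0,0]);dy=(yaw-cur+np.pi)%(2*np.pi)-np.pi
    print('delta',d.round(3),'roll',round(-np.degrees(dy)/10,3),'cur yaw',round(cur,3),'pos',T[:3,3].round(4),'clk',s['clock'],'j6',round(s['joint_positions'][5],2))
E
python3 - <<'E'
from h import *
s=telemetry.read_state();print(s)
p=shot('wrist');print(np.array(p['tool_from_camera']).round(3),p['mtx'])
b=shot('side');a=shot('scene')
A=cv2.resize(a['pixels'][145:250,280:440],None,fx=4.5,fy=4.5,interpolation=2)[:,:720]
cv2.imwrite('pics/c1.png',A)
B=cv2.resize(b['pixels'][275:385,280:410],None,fx=4.6,fy=4.6,interpolation=2)
cv2.imwrite('pics/c2.png',B)
go([0.57,0.0,0.28],0)
E
```

```text
{'clock': 1.3, 'joint_positions': array([-1.18381580e+00,  1.16021908e-01,  1.44162535e+00, -5.21290311e-06,
        1.58399198e+00, -3.77923572e-02]), 'joint_velocities': array([ 0.00083517, -0.0009656 , -0.00053156,  0.00083472, -0.00135652,
        0.00050281]), 'joint_torque': array([-3.20992867e-04, -7.31734800e+01, -6.32642055e+01, -8.94279015e-05,
        5.59204946e-04,  2.28340457e-05]), 'tool_pos': array([ 0.27817218, -0.61501692,  0.22617261]), 'ee_rot': array([-3.14154590e+00,  3.44857045e-06,  4.24772817e-01]), 'ft_force': array([ 0.19611278, -0.00442293,  0.60013791]), 'torque': array([ 0.01661262, -0.03880049,  0.0145848 ]), 'gripper_force': 0.0, 'width': 0.9999881735744631}
[[-0.001 -0.956 -0.293  0.076]
 [ 1.    -0.001  0.    -0.001]
 [-0.001 -0.293  0.956 -0.148]
 [ 0.     0.     0.     1.   ]] [[300.56667551   0.         318.77139251]
 [  0.         300.56667551 201.50756095]
 [  0.           0.           1.        ]]
delta [ 8.656 -7.335 -0.896] roll 2.434 cur yaw 0.425 pos [ 0.2782 -0.615   0.2262] clk 1.45 j6 -0.04
```

View pics/c1.png

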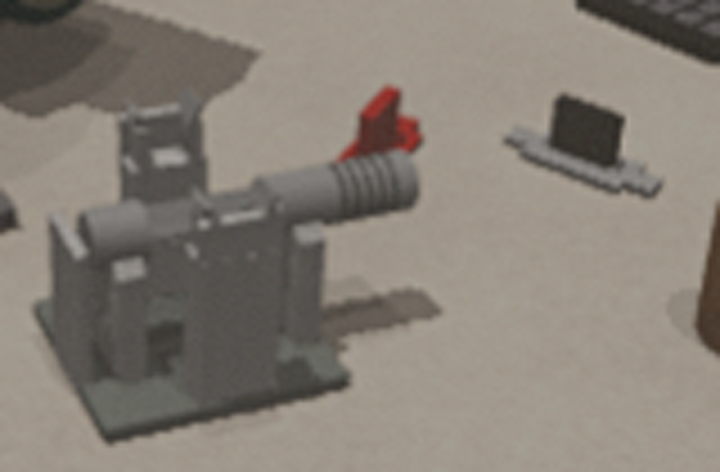

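View pics/c2.png

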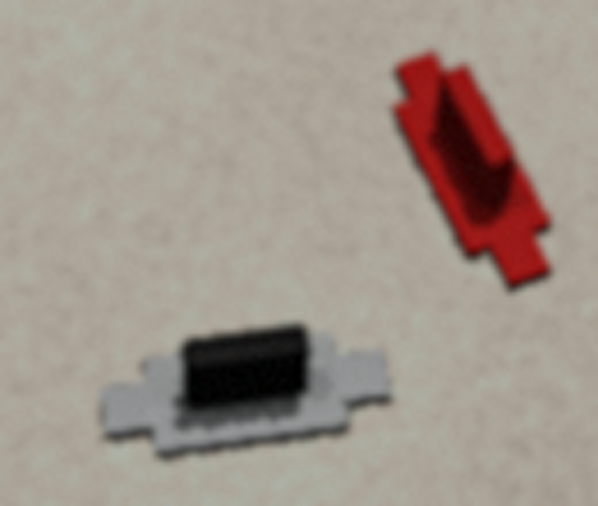

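Crop 1 shows the barrel with its dark-ringed grip end at right. Crop 2 confirms the grey eared plate at (245,390), which is separate from the red one at (475,165). Next I'll move above the barrel for a close look.

Request:
move_arm([
  [8.66, -7.33, 0.3],
  [8.66, -7.33, 0.3],
  [8.66, -7.33, 0.3],
  [8.66, -7.33, 0.3],
  [8.66, -7.33, 0.3],
  [8.66, -7.33, 0.3],
  [8.66, -7.33, 0.3],
  [8.66, -7.33, 0.3],
  [8.66, -7.33, 0.3],
  [8.66, -7.33, 0.3],
  [8.66, -7.33, 0.3],
  [8.66, -7.33, 0.3],
], fingers=[0, 0, 0, 0, 0, 0, 0, 0, 0, 0, 0, 0], roll=[3.1, 3.1, 3.1, 3.1, 3.1, 3.1, 3.1, 3.1, 3.1, 3.1, 3.1, 3.1])

```text
clock: 2.95
tool_pos: [0.5711, 0.0029, 0.2077]
ee_rot: [-3.141, 0.001, -0.112]
ft_force: [-0.2, -0.6, 1.0]
width: 1.001
gripper_force: 0.0
```

```bash
cat > b.py <<'E'
from h import *
p=shot('wrist');cv2.imwrite('pics/w1.png',p['pixels'])
for n,z in [('seat',.104),('slot_far',.104),('barrel_mid',.09),('barrel_end',.09),('endstop',.09),('cradle',0)]:
    m=models.mark_of(p,n)
    for x in m[:2]: print(n,round(x['p'],2),np.round(x['position']).tolist(),onz(p,x['position'],z).round(4))
go([0.57,0,0.2],-0.1)
E
python3 b.py
```

```text
seat 0.43 [303.0, 170.0] [0.5986 0.0143 0.104 ]
slot_far 0.87 [337.0, 144.0] [ 0.6166 -0.0167  0.104 ]
slot_far 0.66 [423.0, 309.0] [ 0.4483 -0.0852  0.104 ]
barrel_mid 0.33 [305.0, 174.0] [0.5926 0.0142 0.09  ]
barrel_end 0.71 [219.0, 188.0] [0.5878 0.0935 0.09  ]
barrel_end 0.45 [409.0, 203.0] [ 0.5544 -0.0781  0.09  ]
endstop 0.77 [409.0, 200.0] [ 0.5566 -0.0784  0.09  ]
endstop 0.75 [424.0, 308.0] [ 0.4382 -0.0914  0.09  ]
cradle 0.62 [305.0, 170.0] [0.5781 0.0199 0.    ]
delta [-0.005 -0.019  0.141] roll -0.102 cur yaw -0.118 pos [ 0.5701 -0.0012  0.2084] clk 3.3 j6 1.64
```

View pics/w1.png

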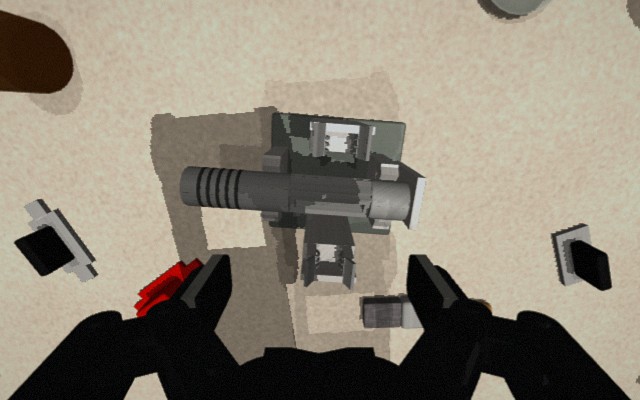

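The wrist picture shows the barrel across the middle (185–420, 190), with post slots at about (337,140) and (330,262). I'll enlarge it to read the barrel's roll and compute the cradle frame.

```bash
python3 - <<'E'
from h import *
p=shot('wrist')
f=onz(p,(339,141),.104);n=onz(p,(330,265),.104)
e=onz(p,(183,187),.09);g=onz(p,(409,201),.09)
for q in (f,n,(f+n)/2,e,g):print(q.round(4))
d=e-g;print('bar yaw',np.arctan2(-d[0],d[1]),np.linalg.norm(d))
im=p['pixels'][105:300,170:440]
im=cv2.convertScaleAbs(im,alpha=1.5,beta=10)
cv2.imwrite('pics/w2.png',cv2.resize(im,None,fx=2.9,fy=2.9,interpolation=2))
E
```

```text
[ 0.6182 -0.0228  0.104 ]
[ 0.505  -0.0031  0.104 ]
[ 0.5616 -0.0129  0.104 ]
[0.5924 0.1221 0.09  ]
[ 0.5546 -0.0826  0.09  ]
bar yaw -0.18260925265865863 0.20808696607412056
```

View pics/w2.png

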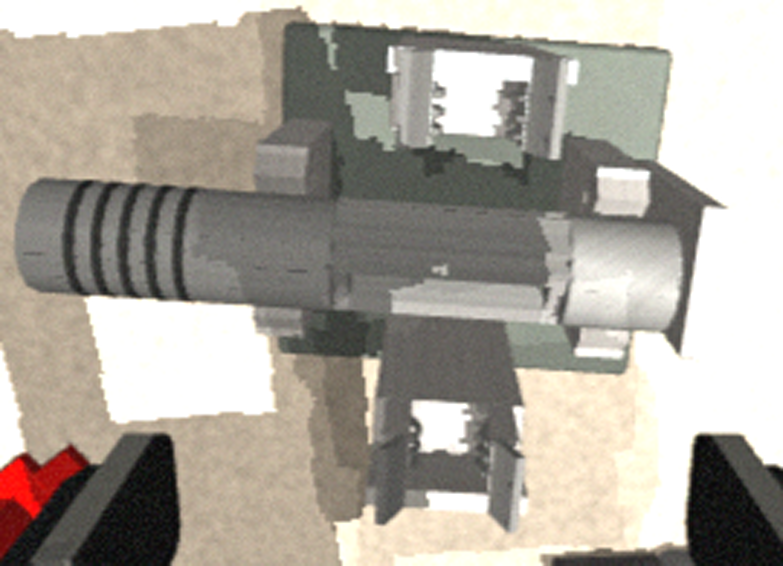

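```bash
python3 - <<'E'
from h import *
p=shot('wrist')
g=cv2.cvtColor(p['pixels'],cv2.COLOR_BGR2GRAY).astype(int)
for c0 in (294,310,325,338,350,362):
    print(c0,170,g[168:224,c0-3:c0+4].mean(1).round().astype(int).tolist())
# prediction: rows of edges for roll th: flat edges, slot edges on both mouths
yaw=-.118
s=np.array([.5616+.0,-.0129,.09])
cx=np.array([np.cos(yaw),np.sin(yaw),0]);cz=np.array([0,0,1.])
for deg in (-60,-45,-35,-26,26,35,45,60):
    t=np.radians(deg);n=np.cos(t)*cz+np.sin(t)*cx;w=np.cos(t)*cx-np.sin(t)*cz
    print(deg,[ [int(round(proj(p,s+sg*(12e-3*n)+k*w)[0,1])) for k in (-.0134,-.0065,.0065,.0134)] for sg in (1,-1)], proj(p,s+18e-3*n)[0].round())
print(proj(p,s-.018*cx),proj(p,s+.018*cx))
E
```

```text
294 170 [52, 50, 51, 50, 51, 57, 67, 69, 68, 68, 66, 67, 67, 68, 65, 62, 67, 68, 65, 65, 64, 63, 65, 69, 65, 66, 65, 64, 62, 62, 63, 62, 73, 71, 70, 71, 71, 69, 71, 72, 73, 73, 74, 73, 57, 49, 49, 48, 37, 37, 39, 40, 37, 37, 38, 38]
310 170 [50, 50, 50, 50, 50, 50, 53, 68, 67, 67, 69, 67, 67, 66, 66, 65, 62, 66, 68, 65, 64, 64, 61, 64, 67, 65, 65, 66, 63, 61, 62, 62, 64, 71, 71, 74, 106, 115, 110, 111, 110, 124, 128, 129, 128, 90, 65, 63, 65, 65, 62, 61, 59, 59, 59, 58]
325 170 [49, 50, 50, 50, 52, 49, 48, 54, 66, 61, 66, 69, 69, 68, 68, 67, 65, 64, 66, 66, 66, 64, 64, 61, 62, 70, 66, 64, 67, 81, 79, 78, 64, 73, 104, 105, 103, 104, 110, 111, 109, 111, 123, 129, 128, 127, 85, 59, 59, 59, 59, 59, 58, 59, 58, 59]
338 170 [50, 50, 49, 51, 50, 50, 48, 49, 55, 66, 64, 68, 71, 67, 69, 68, 69, 64, 64, 66, 66, 66, 64, 64, 61, 64, 67, 67, 65, 65, 62, 61, 61, 62, 79, 106, 113, 111, 111, 114, 114, 110, 111, 125, 128, 129, 127, 76, 59, 59, 58, 59, 58, 60, 58, 58]
350 170 [43, 50, 49, 50, 49, 50, 50, 50, 51, 57, 66, 63, 69, 68, 68, 69, 68, 66, 65, 65, 64, 66, 66, 65, 61, 60, 65, 68, 66, 65, 66, 61
[... 217 characters left out ...]
 105, 104, 105, 113, 115, 106, 102, 104, 101, 103, 112, 115, 122, 120, 109, 106, 106, 93, 93, 93, 86, 88, 96, 91, 106, 102, 103, 90, 90, 93, 93, 96, 95, 85]
-60 [[218, 216, 214, 212], [193, 192, 188, 186]] [334. 222.]
-45 [[220, 217, 211, 207], [198, 194, 188, 184]] [334. 220.]
-35 [[221, 217, 209, 204], [201, 197, 188, 183]] [334. 218.]
-26 [[222, 216, 206, 201], [204, 199, 189, 183]] [334. 216.]
26 [[215, 208, 193, 185], [218, 211, 198, 191]] [335. 199.]
35 [[213, 205, 191, 184], [220, 213, 200, 193]] [335. 196.]
45 [[209, 202, 190, 183], [221, 214, 202, 196]] [334. 193.]
60 [[204, 198, 188, 183], [222, 216, 206, 201]] [334. 188.]
[[333.31248449 220.51031752]] [[333.86342363 183.4406312 ]]
```

```bash
python3 - <<'E'
from h import *
p=shot('wrist');I=p['pixels'].astype(float)
for c in (318,325,332,340,348):
    m=I[172:220,c-2:c+3].mean(1); print(c,[(172+i,*(m[i]-m[i].mean()).round().astype(int).tolist()[::2],int(m[i].mean())) for i in range(2,46)])
E
```

```text
318 [(174, -2, 0, 48), (175, -3, 1, 61), (176, -2, 1, 67), (177, -3, 2, 67), (178, -1, 2, 70), (179, -2, 1, 67), (180, -3, 2, 66), (181, -3, 2, 68), (182, -1, 1, 67), (183, -2, 2, 67), (184, -1, 1, 62), (185, -1, 1, 63), (186, -2, 2, 64), (187, -1, 1, 65), (188, -2, 2, 64), (189, -3, 2, 66), (190, -2, 2, 61), (191, -2, 1, 61), (192, -2, 1, 66), (193, -2, 1, 65), (194, -2, 2, 65), (195, -2, 2, 64), (196, -3, 2, 66), (197, -1, 1, 69), (198, -3, 2, 67), (199, -2, 2, 61), (200, -2, 1, 62), (201, -3, 2, 88), (202, -4, 3, 95), (203, -3, 2, 103), (204, -2, 2, 102), (205, -3, 2, 111), (206, -3, 2, 111), (207, -2, 2, 108), (208, -5, 3, 109), (209, -4, 2, 114), (210, -4, 3, 124), (211, -4, 3, 127), (212, -5, 4, 128), (213, -4, 3, 120), (214, -3, 2, 66), (215, -4, 2, 55), (216, -2, 2, 57), (217, -2, 2, 58)]
325 [(174, -2, -1, 48), (175, -3, 0, 51), (176, -2, 2, 64), (177, -2, 2, 58), (178, -2, 2, 67), (179, -3, 2, 68), (180, -2, 2, 66), (181, -2, 2, 67), (182, -2, 1, 67), (183, -2, 2, 67), (184, -3, 2, 64), (185, -1, 1, 63), (186, -2, 2, 65), (187, -1, 1, 66), (188, -2, 1, 65), (189, -2, 2, 65)
[... 2247 characters left out ...]
58), (180, -1, 1, 69), (181, -3, 1, 67), (182, -2, 2, 68), (183, -3, 2, 67), (184, -2, 2, 66), (185, -2, 1, 63), (186, -3, 2, 63), (187, -2, 1, 64), (188, -2, 1, 64), (189, -3, 2, 64), (190, -2, 2, 65), (191, -2, 1, 64), (192, -3, 2, 60), (193, -2, 2, 61), (194, -2, 2, 65), (195, -2, 1, 66), (196, -2, 1, 65), (197, -1, 1, 64), (198, -2, 1, 64), (199, -2, 1, 61), (200, -2, 2, 60), (201, -2, 2, 60), (202, -3, 2, 62), (203, -3, 3, 93), (204, -4, 3, 109), (205, -3, 2, 112), (206, -4, 3, 111), (207, -3, 2, 110), (208, -3, 2, 114), (209, -4, 2, 112), (210, -3, 3, 109), (211, -3, 3, 114), (212, -4, 4, 127), (213, -5, 4, 127), (214, -4, 3, 127), (215, -3, 3, 122), (216, -5, 0, 97), (217, -4, 0, 95)]
```

Request:
move_arm([
  [1.5, 0.3, 0.2],
  [1.5, 0.3, 0.2],
  [1.5, 0.3, 0.2],
  [1.5, 0.3, 0.2],
], fingers=[0, 0, 0, 0], roll=[0, 0, 0, 0])

```text
clock: 3.95
tool_pos: [0.6572, -0.0285, 0.1962]
ee_rot: [-3.142, 0.0, -0.117]
ft_force: [0.5, 0.3, 0.0]
width: 0.999
gripper_force: 0.0
```

```bash
python3 - <<'E'
from h import *
p=shot('wrist');yaw=-.118
s=np.array([.567,-.0135,.09])
uv=proj(p,s)[0];print(uv)
u,v=uv.astype(int)
im=p['pixels'][v-60:v+60,u-130:u+75]
im=cv2.createCLAHE(4,(3,3)).apply(cv2.cvtColor(im,cv2.COLOR_BGR2GRAY))
cv2.imwrite('pics/w3.png',cv2.resize(im,None,fx=3.9,fy=3.9,interpolation=2))
cx=np.array([np.cos(yaw),np.sin(yaw),0]);cz=np.array([0,0,1.])
for deg in (26,35,45,50,55,60):
    t=np.radians(deg);n=np.cos(t)*cz+np.sin(t)*cx;w=np.cos(t)*cx-np.sin(t)*cz
    print(deg,[(proj(p,s+.012*n+k*w)[0,1]-v).round(1) for k in (-.0134,-.0065,.0065,.0134)])
g=cv2.cvtColor(p['pixels'],cv2.COLOR_BGR2GRAY)
for c in (u-35,u-10,u+10): print(c,v-30,g[v-30:v+30,c-3:c+4].mean(1).round().astype(int).tolist())
E
```

```text
[315.29788132 288.78395645]
26 [np.float64(17.5), np.float64(9.7), np.float64(-4.7), np.float64(-12.3)]
35 [np.float64(15.5), np.float64(7.7), np.float64(-6.8), np.float64(-14.3)]
45 [np.float64(12.9), np.float64(5.2), np.float64(-8.9), np.float64(-16.2)]
50 [np.float64(11.5), np.float64(3.9), np.float64(-9.8), np.float64(-16.9)]
55 [np.float64(9.9), np.float64(2.6), np.float64(-10.7), np.float64(-17.4)]
60 [np.float64(8.3), np.float64(1.2), np.float64(-11.4), np.float64(-17.8)]
280 258 [34, 34, 34, 34, 35, 35, 32, 35, 35, 34, 38, 49, 50, 49, 49, 49, 50, 49, 50, 50, 48, 48, 46, 46, 48, 48, 48, 47, 49, 47, 48, 49, 46, 49, 48, 47, 46, 47, 47, 48, 47, 46, 47, 47, 60, 118, 122, 121, 122, 125, 127, 114, 111, 112, 113, 113, 111, 108, 108, 107]
305 258 [32, 35, 34, 35, 39, 80, 82, 82, 82, 80, 80, 79, 64, 53, 50, 50, 51, 61, 55, 54, 54, 53, 49, 49, 46, 47, 48, 48, 48, 48, 48, 46, 48, 48, 48, 47, 47, 46, 45, 46, 52, 47, 46, 50, 45, 47, 52, 56, 56, 57, 56, 56, 57, 56, 57, 56, 55, 57, 56, 56]
325 258 [58, 66, 60, 52, 58, 57, 78, 84, 77, 84, 82, 80, 82, 78, 69, 64, 57, 72, 90, 86, 87, 88, 88, 85, 82, 82, 83, 81, 83, 84, 84, 84, 95, 89, 87, 85, 84, 84, 90, 97, 96, 87, 86, 84, 84, 92, 97, 81, 58, 54, 56, 56, 57, 57, 55, 56, 56, 56, 56, 55]
```

View pics/w3.png

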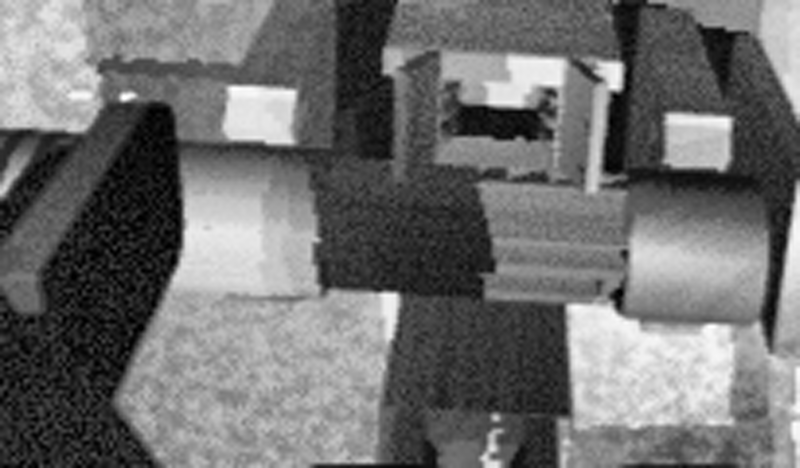

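The crop shows a slot-like pair of ledges low on the near (−x) side at (555,240–290), and the lower silhouette is cut there. This points to a negative tilt, so I'll test the candidate angles.

```bash
cat > fit.py <<'E'
from h import *
def feats(p,s,yaw,degs,v):
    cx=np.array([np.cos(yaw),np.sin(yaw),0]);cz=np.array([0,0,1.])
    for deg in degs:
        t=np.radians(deg);n=np.cos(t)*cz+np.sin(t)*cx;w=np.cos(t)*cx-np.sin(t)*cz
        f=[(proj(p,s+.012*n+k*w)[0,1]-v).round(1) for k in (-.0134,-.0065,.0065,.0134)]
        arc=[a for a in np.arange(0,360,1) if min(abs((a-deg+90)%180-90),999)>=48]
        rr=[proj(p,s+.018*(np.cos(np.radians(a))*cz+np.sin(np.radians(a))*cx))[0,1]-v for a in arc]
        inn=[(proj(p,s-.012*n+k*w)[0,1]-v).round(1) for k in (-.0065,.0065)]
        print(deg,[float(x) for x in f],'far mouth',[float(x) for x in inn],'sil',round(min(rr),1),round(max(rr),1))
E
python3 - <<'E'
from fit import *
p=shot('wrist');yaw=-.118
cy=np.array([-np.sin(yaw),np.cos(yaw),0])
s=np.array([.567,-.0135,.09])-.012*cy
print(proj(p,s))
feats(p,s,yaw,(-70,-60,-50,-40,-30,-26,26,40,50,90),0)
g=cv2.cvtColor(p['pixels'],cv2.COLOR_BGR2GRAY)
u=int(round(proj(p,s)[0,0]))
for c in (u,u+6,u+12,u+30): print(c,258,g[258:312,c-2:c+3].mean(1).round().astype(int).tolist())
E
```

```text
[[327.76673616 288.55810754]]
-70 [297.4, 299.3, 303.0, 305.1] far mouth [274.8, 277.4] sil 273.5 305.2
-60 [300.2, 300.9, 302.2, 303.0] far mouth [275.7, 276.0] sil 275.6 303.0
-50 [302.7, 302.1, 300.9, 300.3] far mouth [277.0, 274.9] sil 273.7 302.7
-40 [304.8, 302.9, 299.3, 297.2] far mouth [278.7, 274.3] sil 271.8 304.8
-30 [306.4, 303.3, 297.3, 293.9] far mouth [280.6, 274.1] sil 270.5 306.4
-26 [306.9, 303.4, 296.4, 292.5] far mouth [281.4, 274.2] sil 270.1 307.0
26 [305.2, 297.5, 283.1, 275.5] far mouth [293.7, 280.4] sil 269.6 308.2
40 [302.0, 294.2, 279.9, 272.5] far mouth [296.8, 283.4] sil 269.6 308.2
50 [299.2, 291.6, 277.9, 270.9] far mouth [298.7, 285.7] sil 269.6 308.2
90 [285.5, 281.4, 274.1, 270.5] far mouth [303.3, 295.3] sil 270.5 307.8
328 258 [71, 75, 77, 70, 68, 73, 77, 84, 80, 82, 84, 85, 74, 77, 81, 78, 54, 71, 88, 85, 85, 89, 86, 85, 85, 82, 82, 82, 85, 83, 84, 84, 96, 88, 87, 84, 83, 83, 91, 97, 97, 86, 84, 84, 82, 94, 94, 84, 71, 68, 67, 68, 67, 64]
334 258 [65, 66, 65, 66, 69, 69, 73, 71, 73, 74, 75, 75, 73, 75, 77, 79, 80, 85, 94, 90, 85, 85, 89, 86, 84, 82, 85, 83, 82, 85, 83, 84, 92, 92, 86, 85, 83, 84, 86, 96, 96, 90, 87, 84, 80, 86, 96, 112, 174, 178, 171, 171, 172, 170]
340 258 [79, 78, 76, 78, 73, 71, 72, 65, 62, 63, 62, 58, 59, 54, 80, 93, 78, 64, 84, 89, 84, 87, 86, 87, 85, 84, 83, 82, 81, 83, 84, 84, 86, 95, 89, 87, 85, 83, 84, 94, 95, 90, 83, 82, 82, 77, 86, 103, 144, 168, 177, 177, 178, 176]
358 258 [169, 157, 127, 124, 125, 126, 123, 114, 116, 114, 115, 116, 102, 57, 42, 43, 45, 49, 55, 60, 65, 69, 72, 78, 82, 83, 87, 91, 94, 97, 102, 107, 113, 118, 122, 127, 130, 131, 129, 127, 123, 122, 118, 114, 112, 113, 110, 109, 108, 107, 100, 91, 110, 137]
```

Two views agree on a slot tilt of about −38°, with the mouth towards −x. The plan:
1. Push the slot's upper lip in +x with shut fingertips.
2. Press the flat level from above.

First I'll position above the slot with the tool's x along the groove.

```bash
cat >> h.py <<'E'
YAW=-.18;SEAT=np.array([.568,-.0115,0])
CX=np.array([np.cos(YAW),np.sin(YAW),0]);CY=np.array([-np.sin(YAW),np.cos(YAW),0])
E
python3 - <<'E'
from h import *
t=SEAT+.012*CX;go([t[0],t[1],.16],YAW+np.pi/2)
E
```

```text
delta [-1.308 -0.093  0.612] roll -8.634 cur yaw -0.116 pos [ 0.6571 -0.0283  0.1968] clk 4.05 j6 1.61
```

Request:
move_arm([
  [-1.31, -0.09, 0],
  [-1.31, -0.09, 0],
  [-1.31, -0.09, 0],
  [-1.31, -0.09, 0],
  [-1.31, -0.09, 0],
  [-1.31, -0.09, 0],
  [-1.31, -0.09, 0],
  [-1.31, -0.09, 0],
  [-1.31, -0.09, 0.3],
  [-1.31, -0.09, 0.61],
  [-1.31, -0.09, 0.61],
  [-1.31, -0.09, 0.61],
], fingers=[1, 1, 1, 1, 1, 1, 1, 1, 1, 1, 1, 1], roll=[-8.63, -8.63, -8.63, -8.63, -8.63, -8.63, -8.63, -8.63, -8.63, -8.63, -8.63, -8.63])

```text
clock: 5.55
tool_pos: [0.5802, -0.014, 0.1597]
ee_rot: [-3.141, -0.0, 1.389]
ft_force: [-0.1, 0.2, -0.9]
width: -0.002
gripper_force: 0.0
```

```bash
python3 - <<'E'
from h import *
t=SEAT+.012*CX;go([t[0],t[1],.13],YAW+np.pi/2)
p=shot('wrist')
cv2.imwrite('pics/w4.png',p['pixels'])
E
```

```text
delta [ 0.005 -0.007  0.494] roll -0.012 cur yaw 1.389 pos [ 0.5802 -0.014   0.1597] clk 5.55 j6 0.11
```

View pics/w4.png

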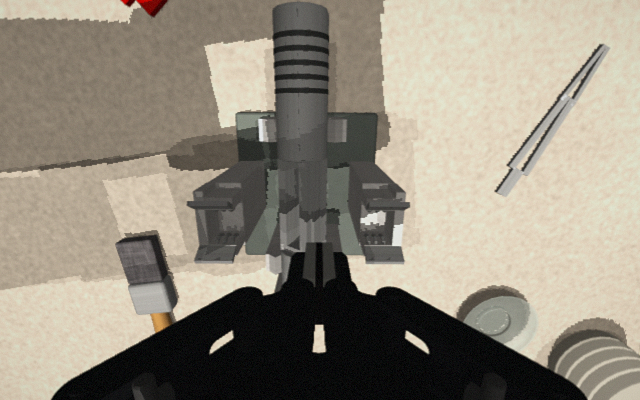

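The picture confirms it: the slot and flat show left of the top (col 285–300, rows 165–215), the tool is lined up with the groove, and the posts sit symmetrically about col 300. Now I'll probe down for the tip height.

Request:
move_arm([
  [0, 0, 0.4],
  [0, 0, 0.45],
  [0, 0, 0.45],
], fingers=[1, 1, 1], roll=[0, 0, 0])

```text
clock: 5.98
tool_pos: [0.5804, -0.014, 0.1333]
ee_rot: [3.141, -0.0, 1.39]
ft_force: [-1.7, 0.7, 0.0]
width: 0.005
gripper_force: 0.0
```

Request:
move_arm([
  [0, 0, 0.04],
  [0, 0, 0.04],
], fingers=[1, 1], roll=[0, 0])

```text
clock: 6.22
tool_pos: [0.5803, -0.014, 0.1306]
ee_rot: [3.141, -0.0, 1.39]
ft_force: [-0.8, -0.1, -0.2]
width: -0.002
gripper_force: 0.0
```

Request:
move_arm([
  [0, 0, 0.04],
  [0, 0, 0.04],
], fingers=[1, 1], roll=[0, 0])

```text
clock: 6.48
tool_pos: [0.5801, -0.014, 0.1276]
ee_rot: [-3.141, 0.0, 1.39]
ft_force: [-0.8, 0.2, -0.2]
width: 0.001
gripper_force: 0.0
```

Request:
move_arm([
  [0, 0, 0.03],
  [0, 0, 0.03],
], fingers=[1, 1], roll=[0, 0])

```text
clock: 6.72
tool_pos: [0.5802, -0.014, 0.1258]
ee_rot: [-3.141, 0.0, 1.39]
ft_force: [-0.7, 0.0, 0.3]
width: -0.001
gripper_force: 0.0
```

Request:
move_arm([
  [0, 0, 0.03],
  [0, 0, 0.03],
], fingers=[1, 1], roll=[0, 0])

```text
clock: 6.98
tool_pos: [0.5801, -0.014, 0.124]
ee_rot: [-3.141, 0.0, 1.39]
ft_force: [0.1, 0.1, -0.2]
width: 0.0
gripper_force: 0.0
```

Request:
move_arm([
  [0, 0, 0.03],
  [0, 0, 0.03],
], fingers=[1, 1], roll=[0, 0])

```text
clock: 7.22
tool_pos: [0.5801, -0.014, 0.1223]
ee_rot: [-3.141, 0.0, 1.39]
ft_force: [0.6, -0.2, 0.4]
width: 0.002
gripper_force: 0.0
```

Request:
move_arm([
  [0, 0, 0.04],
  [0, 0, 0.04],
], fingers=[1, 1], roll=[0, 0])

```text
clock: 7.48
tool_pos: [0.5801, -0.014, 0.1197]
ee_rot: [-3.141, 0.0, 1.39]
ft_force: [-0.1, -0.0, -0.0]
width: -0.0
gripper_force: 0.0
```

Request:
move_arm([
  [0, 0, 0.04],
  [0, 0, 0.04],
], fingers=[1, 1], roll=[0, 0])

```text
clock: 7.72
tool_pos: [0.5801, -0.014, 0.1174]
ee_rot: [-3.141, 0.0, 1.39]
ft_force: [-0.1, -0.1, -0.8]
width: -0.002
gripper_force: 0.0
```

```bash
python3 - <<'E'
from h import *
p=shot('wrist')
# where would axis points of shut tip be at various offsets, and seat-line top
T=T_tool(telemetry.read_state())
for o in (0,.01,.022,.035): print(o,proj(p,(T@[0,0,o,1])[:3]).round(0), (T@[0,0,o,1])[2])
for x in (-.018,0,.018): print(proj(p,SEAT+x*CX+.03*CY+[0,0,.09]).round(0),proj(p,SEAT+x*CX+.08*CY+[0,0,.09]).round(0))
im=p['pixels'][120:320,190:450]
cv2.imwrite('pics/w5.png',cv2.resize(cv2.convertScaleAbs(im,alpha=1.8,beta=15),None,fx=3,fy=3,interpolation=2))
E
```

```text
0 [[318. 255.]] 0.11746904283394928
0.01 [[318. 247.]] 0.10746904305451736
0.022 [[318. 238.]] 0.09546904331919906
0.035 [[318. 230.]] 0.08246904360593757
[[268. 189.]] [[263. 101.]]
[[298. 188.]] [[296. 101.]]
[[328. 188.]] [[328. 101.]]
```

View pics/w5.png

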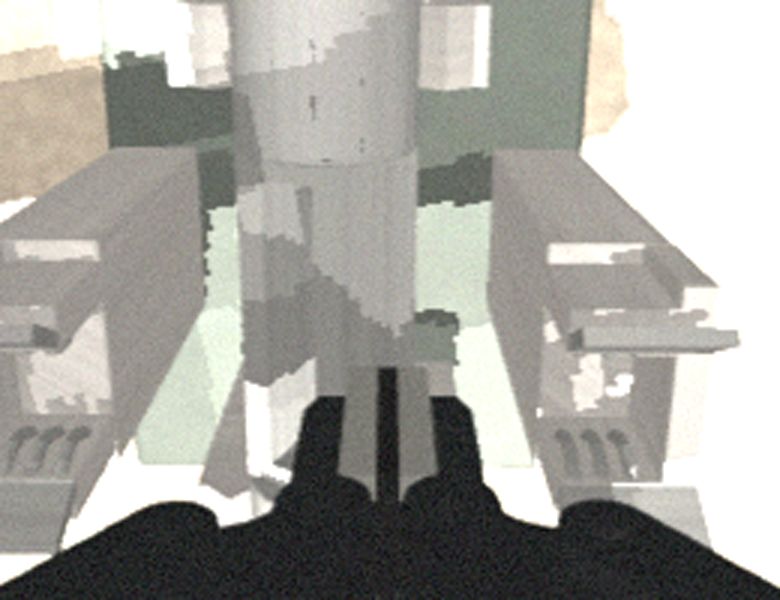

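```bash
python3 - <<'E'
from h import *
p=shot('wrist');T=T_tool(telemetry.read_state())
for o in (-.01,0,.01,.022,.03): print(o,[proj(p,(T@[.011,y,o,1])[:3]).round(0)[0].tolist() for y in(-.01,0,.01)])
g=cv2.cvtColor(p['pixels'],cv2.COLOR_BGR2GRAY)
print(g[225:262,307].tolist(),g[225:262,330].tolist())
E
```

```text
-0.01 [[298.0, 245.0], [318.0, 245.0], [338.0, 244.0]]
0 [[300.0, 236.0], [318.0, 236.0], [337.0, 236.0]]
0.01 [[301.0, 229.0], [318.0, 229.0], [336.0, 229.0]]
0.022 [[302.0, 222.0], [318.0, 222.0], [335.0, 222.0]]
0.03 [[302.0, 217.0], [318.0, 217.0], [334.0, 217.0]]
[68, 69, 67, 65, 60, 66, 66, 65, 65, 66, 66, 68, 66, 65, 66, 68, 60, 60, 55, 59, 60, 61, 57, 57, 55, 57, 63, 60, 59, 58, 61, 59, 59, 56, 68, 58, 58] [47, 48, 49, 66, 69, 68, 68, 69, 71, 67, 68, 68, 64, 70, 69, 72, 82, 66, 61, 60, 62, 63, 62, 60, 60, 61, 60, 63, 61, 62, 59, 57, 61, 62, 56, 58, 57]
```

Request:
move_arm([
  [0, 0, 0.03],
  [0, 0, 0.06],
  [0, 0, 0.06],
], fingers=[1, 1, 1], roll=[0, 0, 0])

```text
clock: 8.2
tool_pos: [0.5801, -0.014, 0.1138]
ee_rot: [-3.141, 0.0, 1.39]
ft_force: [-0.4, 0.5, -0.4]
width: 0.002
gripper_force: 0.0
```

Request:
move_arm([
  [0, 0, 0.03],
  [0, 0, 0.06],
  [0, 0, 0.06],
], fingers=[1, 1, 1], roll=[0, 0, 0])

```text
clock: 8.57
tool_pos: [0.5801, -0.014, 0.1102]
ee_rot: [-3.141, -0.0, 1.39]
ft_force: [-1.2, 0.3, -0.5]
width: -0.002
gripper_force: 0.0
```

```bash
python3 - <<'E'
from h import *
p=shot('wrist');cv2.imwrite('pics/w6.png',cv2.resize(cv2.convertScaleAbs(p['pixels'][130:280,220:420],alpha=2.2,beta=10),None,fx=4,fy=4,interpolation=2))
b=shot('side');T=T_tool(telemetry.read_state())
u=proj(b,T[:3,3])[0].astype(int);print(u,proj(b,(T@[0,0,.022,1])[:3]))
cv2.imwrite('pics/s6.png',cv2.resize(cv2.convertScaleAbs(b['pixels'][u[1]-60:u[1]+50,u[0]-70:u[0]+70],alpha=2,beta=10),None,fx=5,fy=5,interpolation=2))
A=cv2.imread('pics/w6.png');B=cv2.imread('pics/s6.png');B=cv2.resize(B,(500,393));A=cv2.resize(A,(300,225))
C=np.zeros((393,800,3),np.uint8);C[:,:500]=B;C[:225,500:]=A;cv2.imwrite('pics/m6.png',C)
E
```

```text
[330 184] [[330.68918045 191.5917127 ]]
```

View pics/m6.png

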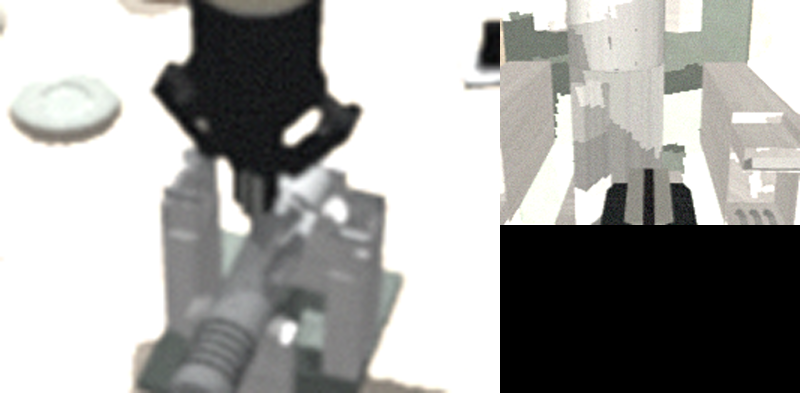

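The side crop shows the shut fingers between the posts at (260,200), just above the barrel with no contact yet. I'll keep going down carefully.

Request:
move_arm([
  [0, 0, 0.03],
  [0, 0, 0.05],
  [0, 0, 0.05],
], fingers=[1, 1, 1], roll=[0, 0, 0])

```text
clock: 9.05
tool_pos: [0.5801, -0.014, 0.1073]
ee_rot: [-3.141, 0.0, 1.39]
ft_force: [-0.2, 1.0, -0.7]
width: 0.003
gripper_force: 0.0
```

Request:
move_arm([
  [0, 0, 0.03],
  [0, 0, 0.05],
  [0, 0, 0.05],
], fingers=[1, 1, 1], roll=[0, 0, 0])

```text
clock: 9.43
tool_pos: [0.5802, -0.014, 0.1043]
ee_rot: [-3.141, -0.0, 1.39]
ft_force: [0.1, -0.1, -0.6]
width: -0.003
gripper_force: 0.0
```

Request:
move_arm([
  [0, 0, 0.02],
  [0, 0, 0.03],
  [0, 0, 0.03],
], fingers=[1, 1, 1], roll=[0, 0, 0])

```text
clock: 9.8
tool_pos: [0.5802, -0.014, 0.1025]
ee_rot: [-3.142, -0.0, 1.39]
ft_force: [0.4, 0.6, -0.3]
width: 0.002
gripper_force: 0.0
```

Request:
move_arm([
  [0, 0, 0.02],
  [0, 0, 0.03],
  [0, 0, 0.03],
], fingers=[1, 1, 1], roll=[0, 0, 0])

```text
clock: 10.18
tool_pos: [0.5802, -0.014, 0.1007]
ee_rot: [-3.142, 0.0, 1.39]
ft_force: [-0.1, 0.3, 0.0]
width: 0.001
gripper_force: 0.0
```

```bash
python3 - <<'E'
from h import *
p=shot('wrist');T=T_tool(telemetry.read_state());print(T[:3,3])
g=cv2.cvtColor(p['pixels'],cv2.COLOR_BGR2GRAY)
for r in (180,200,215,225,230,235,240,245,250): print(r,g[r,255:345:3].tolist())
for n in ('barrel_mid','barrel_end','slot_far','seat'): 
    print(n,[(round(m['p'],2),np.round(m['position']).tolist()) for m in models.mark_of(p,n)[:3]])
for x in (-.018,0,.018): print(proj(p,SEAT+x*CX+.03*CY+[0,0,.09]).round(0))
E
```

```text
[ 0.58019302 -0.01399091  0.10077144]
180 [52, 52, 52, 73, 75, 72, 72, 69, 71, 93, 96, 98, 100, 101, 72, 96, 97, 100, 95, 88, 89, 89, 89, 89, 94, 78, 53, 52, 51, 53]
200 [50, 118, 121, 100, 90, 88, 95, 94, 101, 99, 101, 71, 86, 91, 92, 88, 86, 89, 93, 89, 94, 86, 88, 94, 92, 118, 119, 116, 117, 120]
215 [100, 120, 117, 110, 88, 85, 81, 76, 77, 77, 77, 78, 73, 73, 88, 91, 93, 92, 90, 90, 93, 84, 88, 94, 96, 113, 117, 118, 118, 117]
225 [72, 121, 121, 118, 86, 90, 87, 75, 73, 78, 71, 65, 71, 68, 68, 73, 67, 69, 70, 88, 90, 87, 91, 92, 97, 117, 122, 119, 119, 117]
230 [124, 135, 137, 124, 83, 85, 85, 67, 71, 65, 71, 66, 69, 70, 78, 72, 67, 67, 69, 70, 73, 88, 90, 94, 94, 115, 77, 61, 108, 116]
235 [134, 134, 128, 133, 69, 69, 74, 69, 73, 68, 68, 67, 71, 70, 73, 73, 66, 67, 70, 71, 70, 69, 78, 73, 95, 63, 68, 59, 50, 60]
240 [133, 133, 131, 133, 77, 75, 68, 68, 70, 69, 68, 68, 69, 73, 71, 72, 68, 71, 66, 69, 65, 62, 69, 69, 85, 71, 72, 71, 67, 76]
245 [131, 129, 129, 133, 76, 74, 70, 67, 72, 68, 65, 65, 67, 72, 72, 70, 67, 63, 63, 65, 50, 9, 10, 63, 66, 66, 70, 72, 70, 76]
250 [120, 133, 130, 134, 81, 71, 77, 67, 68, 71, 65, 66, 69, 72, 73, 73, 69, 63, 61, 62, 52, 11, 12, 62, 61, 67, 79, 89, 85, 87]
barrel_mid [(0.63, [298.0, 184.0])]
barrel_end [(0.64, [292.0, 42.0])]
slot_far [(0.68, [392.0, 255.0])]
seat []
[[263. 196.]]
[[296. 196.]]
[[328. 196.]]
```

Request:
move_arm([
  [0, 0, 0.02],
  [0, 0, 0.03],
  [0, 0, 0.03],
], fingers=[1, 1, 1], roll=[0, 0, 0])

```text
clock: 10.8
tool_pos: [0.5805, -0.014, 0.0998]
ee_rot: [3.141, -0.0, 1.39]
ft_force: [-2.2, 0.1, 6.7]
width: -0.0
gripper_force: 3.7
```

Request:
move_arm([
  [0, 0, 0.02],
  [0, 0, 0.03],
  [0, 0, 0.03],
], fingers=[1, 1, 1], roll=[0, 0, 0])

```text
clock: 11.18
tool_pos: [0.581, -0.0141, 0.0995]
ee_rot: [3.139, -0.0, 1.39]
ft_force: [-4.7, 0.9, 19.0]
width: 0.005
gripper_force: 9.6
```

Request:
move_arm([
  [0, 0, 0.02],
  [0, 0, 0.03],
  [0, 0, 0.03],
], fingers=[1, 1, 1], roll=[0, 0, 0])

```text
clock: 11.55
tool_pos: [0.5816, -0.0142, 0.0986]
ee_rot: [3.137, -0.0, 1.39]
ft_force: [-4.5, -0.8, 25.1]
width: 0.002
gripper_force: 12.7
```

Contact came at TCP z≈0.100, so the shut fingertips end about 7 mm behind the TCP, not 22 mm ahead. Next I'll step over to the −x side of the slot lip.

Request:
move_arm([
  [0, 0, -0.2],
  [0, -0.22, -0.2],
  [0, -0.44, -0.2],
  [0, -0.44, -0.05],
  [0, -0.44, 0.08],
  [0, -0.44, 0.08],
], fingers=[1, 1, 1, 1, 1, 1], roll=[0, 0, 0, 0, 0, 0])

```text
clock: 12.3
tool_pos: [0.5542, -0.0092, 0.0906]
ee_rot: [-3.141, -0.0, 1.39]
ft_force: [-5.2, 1.3, 9.4]
width: -0.003
gripper_force: 4.4
```

Request:
move_arm([
  [0, 0.04, 0],
  [0, 0.05, 0],
], fingers=[1, 1], roll=[0, 0])

```text
clock: 12.55
tool_pos: [0.5559, -0.0095, 0.0904]
ee_rot: [-3.137, 0.0, 1.39]
ft_force: [-22.8, 3.5, 18.1]
width: -0.001
gripper_force: 13.9
```

```bash
cat > where.py <<'E'
from h import *
s=telemetry.read_state();d=np.array(s['tool_pos'])-SEAT
print('cradle x,y mm',round(1000*d@CX,1),round(1000*d@CY,1),'z',round(d[2],4),s['ft_force'].round(1),'Fx',round(s['ft_force']@CX,1),s['clock'])
E
python3 where.py
```

```text
cradle x,y mm -12.3 -0.2 z 0.0904 [-22.8   3.5  18.1] Fx -23.0 12.55
```

Request:
move_arm([
  [0, 0, -0.04],
  [0, 0.01, -0.04],
  [0, 0.02, -0.04],
], fingers=[1, 1, 1], roll=[0, 0, 0])

```text
clock: 12.92
tool_pos: [0.5582, -0.01, 0.0927]
ee_rot: [-3.14, 0.0, 1.39]
ft_force: [-8.5, 1.5, 9.1]
width: -0.002
gripper_force: 5.5
```

```bash
cat > look.py <<'E'
from h import *
import subprocess
p=shot('wrist');g=cv2.cvtColor(p['pixels'],cv2.COLOR_BGR2GRAY)
# column profiles at stations along the slot: y=-15..+? ; print as cradle-x at z=.105
for yy in (.012,.024,.034):
    row=[]
    for x in range(-20,22,1):
        q=proj(p,SEAT+x*.001*CX+yy*CY+[0,0,.102])[0]
        row.append(int(g[int(q[1])-1:int(q[1])+2,int(round(q[0]))].mean()))
    print(yy,row)
E
python3 where.py; python3 look.py
```

```text
cradle x,y mm -9.9 -0.2 z 0.0927 [-8.5  1.5  9.1] Fx -8.6 12.925
0.012 [66, 70, 66, 66, 67, 74, 73, 72, 71, 68, 63, 61, 66, 69, 68, 69, 70, 71, 70, 71, 74, 75, 96, 100, 97, 99, 99, 100, 93, 89, 96, 94, 98, 90, 87, 90, 92, 105, 137, 136, 141, 144]
0.024 [123, 123, 124, 124, 116, 99, 99, 100, 102, 101, 91, 85, 91, 87, 91, 87, 78, 71, 72, 72, 60, 51, 88, 97, 99, 100, 101, 98, 91, 87, 95, 99, 98, 90, 89, 88, 93, 93, 122, 120, 118, 117]
0.034 [78, 78, 52, 51, 56, 99, 98, 100, 100, 100, 94, 87, 87, 89, 89, 87, 88, 75, 71, 69, 74, 74, 98, 99, 99, 96, 99, 100, 97, 88, 91, 100, 96, 91, 89, 86, 92, 92, 115, 121, 121, 124]
```

Request:
move_arm([
  [0, 0.02, 0],
  [0, 0.04, -0.01],
  [0, 0.05, -0.02],
], fingers=[1, 1, 1], roll=[0, 0, 0])

```text
clock: 13.35
tool_pos: [0.5609, -0.0104, 0.0941]
ee_rot: [-3.14, -0.0, 1.39]
ft_force: [-11.2, 2.2, 9.6]
width: 0.001
gripper_force: 5.8
```

```bash
python3 where.py; python3 look.py
```

```text
cradle x,y mm -7.1 -0.2 z 0.0941 [-11.2   2.2   9.6] Fx -11.4 13.35
0.012 [68, 67, 66, 65, 67, 73, 75, 75, 74, 75, 75, 75, 68, 70, 69, 68, 69, 71, 69, 70, 71, 72, 74, 76, 99, 96, 102, 101, 100, 99, 90, 86, 96, 97, 98, 87, 85, 80, 77, 137, 136, 136]
0.024 [121, 123, 121, 119, 121, 123, 91, 101, 101, 101, 100, 99, 83, 87, 85, 87, 85, 89, 77, 69, 70, 55, 52, 68, 99, 101, 99, 99, 97, 99, 89, 86, 97, 98, 98, 84, 82, 88, 94, 119, 118, 119]
0.034 [54, 54, 79, 77, 52, 59, 100, 98, 100, 100, 97, 98, 87, 85, 83, 88, 88, 88, 69, 68, 71, 75, 73, 71, 96, 100, 99, 98, 100, 99, 98, 84, 92, 101, 99, 84, 83, 87, 90, 118, 119, 122]
```

```bash
cat > unw.py <<'E'
from h import *
def unw(p,s,ys,rad=.018,angs=range(-66,69,3)):
    g=cv2.cvtColor(p['pixels'],cv2.COLOR_BGR2GRAY).astype(np.float32);out=[]
    for yy in ys:
        P=[s+yy*CY+rad*(np.sin(np.radians(a))*CX+np.cos(np.radians(a))*np.array([0,0,1.])) for a in angs]
        q=proj(p,P).astype(np.float32)
        out.append(cv2.remap(g,q[None,:,0].copy(),q[None,:,1].copy(),1)[0])
    return np.array(out).round().astype(int)
if __name__=='__main__':
    import sys
    dx=float(sys.argv[1]) if len(sys.argv)>1 else 0
    p=shot('wrist');s=SEAT+dx*CX+[0,0,.09]
    print('ang',list(range(-66,69,3)))
    for yy,r in zip((.010,.016,.022,.027,.030,.033,.036,.040,.045,.05,.06),unw(p,s,(.010,.016,.022,.027,.030,.033,.036,.040,.045,.05,.06))): print(yy,r.tolist())
E
python3 unw.py .001
```

```text
ang [-66, -63, -60, -57, -54, -51, -48, -45, -42, -39, -36, -33, -30, -27, -24, -21, -18, -15, -12, -9, -6, -3, 0, 3, 6, 9, 12, 15, 18, 21, 24, 27, 30, 33, 36, 39, 42, 45, 48, 51, 54, 57, 60, 63, 66]
0.01 [69, 74, 76, 78, 72, 66, 64, 62, 63, 63, 64, 57, 24, 12, 11, 31, 61, 66, 67, 63, 65, 71, 77, 72, 76, 76, 81, 85, 84, 75, 77, 74, 69, 70, 73, 91, 96, 100, 95, 89, 85, 86, 85, 82, 82]
0.016 [133, 102, 77, 75, 76, 76, 76, 75, 78, 75, 76, 72, 67, 68, 68, 68, 65, 84, 74, 74, 68, 72, 70, 73, 86, 100, 98, 100, 98, 96, 100, 96, 87, 87, 96, 98, 97, 98, 93, 87, 85, 85, 84, 85, 87]
0.022 [120, 104, 86, 79, 94, 98, 99, 89, 97, 100, 101, 95, 86, 87, 86, 85, 84, 86, 89, 75, 72, 60, 57, 53, 75, 100, 99, 101, 101, 99, 103, 98, 85, 87, 96, 95, 98, 100, 93, 87, 87, 86, 84, 86, 87]
0.027 [118, 112, 102, 97, 99, 99, 101, 99, 97, 102, 100, 96, 86, 88, 88, 86, 84, 85, 77, 71, 68, 61, 52, 51, 72, 100, 100, 99, 101, 98, 101, 100, 88, 86, 94, 99, 100, 99, 95, 92, 87, 85, 86, 86, 84]
0.03 [119, 112, 103, 99, 102, 101, 99, 98, 98, 98, 101, 97, 85, 86, 88, 85, 83, 87, 88, 73, 69, 63, 52, 52, 67, 99, 100, 97, 9
[... 584 characters left out ...]
, 97, 100, 100, 100, 99, 99, 88, 85, 94, 99, 100, 100, 96, 91, 85, 86, 84, 82, 86]
0.045 [69, 70, 71, 71, 77, 83, 86, 85, 87, 92, 93, 94, 95, 98, 102, 103, 101, 104, 101, 103, 107, 107, 107, 104, 103, 106, 105, 105, 105, 100, 103, 102, 101, 100, 99, 99, 96, 99, 94, 91, 91, 91, 90, 89, 91]
0.05 [61, 66, 70, 73, 77, 82, 86, 85, 87, 93, 93, 93, 93, 98, 100, 102, 100, 104, 102, 104, 108, 109, 106, 105, 106, 106, 106, 105, 104, 104, 102, 104, 100, 97, 98, 97, 99, 96, 95, 91, 90, 91, 91, 88, 89]
0.06 [91, 82, 69, 69, 76, 82, 85, 82, 85, 90, 94, 92, 94, 95, 99, 103, 102, 104, 102, 103, 108, 108, 108, 106, 105, 109, 107, 105, 102, 106, 101, 101, 100, 101, 100, 98, 96, 99, 94, 94, 92, 92, 90, 91, 93]
```

The unwrapped profile shows the flat from about −60° to +29° and the slot from −10 to +2.5 mm, so the barrel is now at about −18° and turning. I'll continue the push.

Request:
move_arm([
  [0, 0.02, 0],
  [0, 0.04, 0],
  [0, 0.04, 0],
], fingers=[1, 1, 1], roll=[0, 0, 0])

```text
clock: 13.82
tool_pos: [0.5629, -0.0108, 0.0947]
ee_rot: [-3.139, -0.0, 1.39]
ft_force: [-18.6, 2.2, 19.0]
width: -0.003
gripper_force: 11.3
```

```bash
cat > th.py <<'E'
from unw import *
p=shot('wrist');g=cv2.cvtColor(p['pixels'],cv2.COLOR_BGR2GRAY).astype(np.float32)
xs=np.arange(-20,21)
for yy,z in ((.027,.102),(.04,.102),(.055,.09)):
    q=proj(p,[SEAT+yy*CY+x*.001*CX+[0,0,z] for x in xs]).astype(np.float32)
    print(yy,dict(zip(xs.tolist(),cv2.remap(g,q[None,:,0].copy(),q[None,:,1].copy(),1)[0].astype(int).tolist())))
E
python3 where.py; python3 th.py
```

```text
cradle x,y mm -5.1 -0.2 z 0.0947 [-18.6   2.2  19. ] Fx -18.7 13.825
0.027 {-20: 122, -19: 120, -18: 123, -17: 124, -16: 124, -15: 122, -14: 99, -13: 98, -12: 100, -11: 100, -10: 101, -9: 99, -8: 90, -7: 84, -6: 85, -5: 87, -4: 81, -3: 85, -2: 86, -1: 73, 0: 68, 1: 60, 2: 56, 3: 53, 4: 60, 5: 97, 6: 101, 7: 101, 8: 97, 9: 98, 10: 101, 11: 96, 12: 83, 13: 99, 14: 100, 15: 102, 16: 86, 17: 84, 18: 88, 19: 107, 20: 122}
0.04 {-20: 52, -19: 50, -18: 64, -17: 66, -16: 66, -15: 67, -14: 85, -13: 100, -12: 103, -11: 108, -10: 114, -9: 120, -8: 111, -7: 97, -6: 99, -5: 100, -4: 99, -3: 98, -2: 98, -1: 96, 0: 97, 1: 98, 2: 95, 3: 96, 4: 94, 5: 96, 6: 100, 7: 98, 8: 100, 9: 97, 10: 101, 11: 94, 12: 83, 13: 95, 14: 101, 15: 100, 16: 88, 17: 85, 18: 87, 19: 71, 20: 53}
0.055 {-20: 129, -19: 129, -18: 128, -17: 131, -16: 98, -15: 76, -14: 75, -13: 82, -12: 84, -11: 83, -10: 92, -9: 94, -8: 93, -7: 93, -6: 99, -5: 100, -4: 102, -3: 103, -2: 103, -1: 101, 0: 105, 1: 108, 2: 108, 3: 103, 4: 106, 5: 103, 6: 107, 7: 106, 8: 100, 9: 105, 10: 100, 11: 101, 12: 102, 13: 99, 14: 99, 15: 97, 16: 98, 17: 93, 18: 90, 19: 87, 20: 86}
```

Request:
move_arm([
  [0, -0.02, -0.25],
  [0, 0.26, -0.25],
  [0, 0.26, -0.2],
], fingers=[1, 1, 1], roll=[0, 0, 0])

```text
clock: 14.25
tool_pos: [0.5802, -0.0141, 0.1058]
ee_rot: [3.141, 0.0, 1.39]
ft_force: [-0.5, 0.2, -0.8]
width: -0.002
gripper_force: 0.0
```

```bash
python3 where.py; python3 th.py
```

```text
cradle x,y mm 12.5 -0.4 z 0.1058 [-0.5  0.2 -0.8] Fx -0.5 14.25
0.027 {-20: 97, -19: 119, -18: 119, -17: 119, -16: 115, -15: 95, -14: 88, -13: 86, -12: 87, -11: 87, -10: 77, -9: 70, -8: 72, -7: 72, -6: 72, -5: 73, -4: 71, -3: 75, -2: 67, -1: 66, 0: 73, 1: 91, 2: 92, 3: 94, 4: 93, 5: 91, 6: 93, 7: 84, 8: 84, 9: 88, 10: 92, 11: 91, 12: 87, 13: 86, 14: 83, 15: 85, 16: 88, 17: 89, 18: 101, 19: 115, 20: 114}
0.04 {-20: 51, -19: 49, -18: 50, -17: 50, -16: 51, -15: 68, -14: 73, -13: 72, -12: 71, -11: 71, -10: 70, -9: 71, -8: 88, -7: 92, -6: 94, -5: 94, -4: 91, -3: 94, -2: 94, -1: 95, 0: 93, 1: 104, 2: 104, 3: 104, 4: 106, 5: 111, 6: 104, 7: 84, 8: 84, 9: 88, 10: 94, 11: 94, 12: 84, 13: 86, 14: 82, 15: 83, 16: 83, 17: 90, 18: 69, 19: 49, 20: 49}
0.055 {-20: 118, -19: 118, -18: 96, -17: 81, -16: 76, -15: 81, -14: 84, -13: 80, -12: 89, -11: 93, -10: 94, -9: 96, -8: 97, -7: 97, -6: 100, -5: 105, -4: 102, -3: 100, -2: 104, -1: 105, 0: 105, 1: 103, 2: 103, 3: 102, 4: 101, 5: 103, 6: 100, 7: 96, 8: 97, 9: 99, 10: 94, 11: 93, 12: 88, 13: 88, 14: 89, 15: 86, 16: 83, 17: 79, 18: 73, 19: 105, 20: 110}
```

Request:
move_arm([
  [0, -0.08, 0],
  [0, -0.08, 0.14],
  [0, -0.08, 0.16],
  [0, -0.02, 0.17],
  [0, 0.04, 0.19],
  [0, 0.08, 0.2],
], fingers=[1, 1, 1, 1, 1, 1], roll=[0, 0, 0, 0, 0, 0])

```text
clock: 15.05
tool_pos: [0.5843, -0.0146, 0.0961]
ee_rot: [3.139, -0.0, 1.39]
ft_force: [-4.6, 1.6, 17.7]
width: -0.002
gripper_force: 8.8
```

```bash
python3 where.py; python3 th.py
```

```text
cradle x,y mm 16.6 -0.1 z 0.0961 [-4.6  1.6 17.7] Fx -4.8 15.05
0.027 {-20: 80, -19: 59, -18: 107, -17: 120, -16: 121, -15: 122, -14: 118, -13: 97, -12: 96, -11: 94, -10: 95, -9: 97, -8: 96, -7: 94, -6: 95, -5: 93, -4: 84, -3: 120, -2: 99, -1: 50, 0: 51, 1: 51, 2: 53, 3: 51, 4: 50, 5: 54, 6: 119, 7: 96, 8: 72, 9: 72, 10: 109, 11: 108, 12: 112, 13: 106, 14: 108, 15: 109, 16: 109, 17: 111, 18: 87, 19: 100, 20: 117}
0.04 {-20: 80, -19: 60, -18: 52, -17: 51, -16: 49, -15: 51, -14: 52, -13: 73, -12: 79, -11: 76, -10: 76, -9: 77, -8: 75, -7: 74, -6: 74, -5: 78, -4: 76, -3: 79, -2: 94, -1: 113, 0: 112, 1: 110, 2: 108, 3: 112, 4: 112, 5: 113, 6: 112, 7: 112, 8: 110, 9: 111, 10: 112, 11: 110, 12: 113, 13: 119, 14: 114, 15: 112, 16: 115, 17: 115, 18: 100, 19: 77, 20: 53}
0.055 {-20: 97, -19: 95, -18: 93, -17: 71, -16: 72, -15: 86, -14: 84, -13: 90, -12: 91, -11: 96, -10: 85, -9: 82, -8: 98, -7: 100, -6: 107, -5: 107, -4: 91, -3: 98, -2: 105, -1: 109, 0: 107, 1: 104, 2: 107, 3: 106, 4: 105, 5: 103, 6: 108, 7: 106, 8: 100, 9: 99, 10: 97, 11: 96, 12: 92, 13: 92, 14: 91, 15: 86, 16: 85, 17: 81, 18: 74, 19: 91, 20: 112}
```

Request:
move_arm([
  [0, 0, -0.3],
  [0, -0.26, -0.5],
  [0, -0.26, -0.5],
  [0, -0.26, -0.5],
], fingers=[1, 1, 1, 1], roll=[0, 0, 0, 0])

```text
clock: 15.6
tool_pos: [0.5685, -0.0119, 0.124]
ee_rot: [3.142, 0.0, 1.39]
ft_force: [-0.6, -0.4, -0.2]
width: -0.002
gripper_force: 0.0
```

```bash
python3 where.py; python3 th.py; python3 unw.py 0 | sed -n '1p;3,9p'
```

```text
cradle x,y mm 0.5 -0.3 z 0.124 [-0.6 -0.4 -0.2] Fx -0.5 15.6
0.027 {-20: 115, -19: 114, -18: 109, -17: 110, -16: 114, -15: 88, -14: 89, -13: 99, -12: 83, -11: 82, -10: 99, -9: 99, -8: 100, -7: 99, -6: 100, -5: 101, -4: 64, -3: 46, -2: 50, -1: 101, 0: 115, 1: 119, 2: 117, 3: 119, 4: 111, 5: 78, 6: 60, 7: 55, 8: 55, 9: 85, 10: 101, 11: 101, 12: 100, 13: 101, 14: 101, 15: 100, 16: 99, 17: 104, 18: 110, 19: 110, 20: 113}
0.04 {-20: 47, -19: 49, -18: 56, -17: 58, -16: 62, -15: 64, -14: 91, -13: 106, -12: 76, -11: 93, -10: 102, -9: 112, -8: 123, -7: 131, -6: 130, -5: 123, -4: 113, -3: 102, -2: 100, -1: 100, 0: 101, 1: 98, 2: 101, 3: 101, 4: 104, 5: 100, 6: 105, 7: 104, 8: 103, 9: 116, 10: 110, 11: 114, 12: 120, 13: 121, 14: 120, 15: 115, 16: 104, 17: 82, 18: 50, 19: 48, 20: 48}
0.055 {-20: 119, -19: 119, -18: 95, -17: 73, -16: 69, -15: 72, -14: 77, -13: 80, -12: 84, -11: 83, -10: 87, -9: 88, -8: 88, -7: 94, -6: 95, -5: 92, -4: 100, -3: 99, -2: 96, -1: 83, 0: 98, 1: 100, 2: 99, 3: 102, 4: 97, 5: 101, 6: 97, 7: 95, 8: 97, 9: 95, 10: 93, 11: 91, 12: 88, 13: 86, 14: 82, 15: 83, 16: 77, 17: 76,
[... 1006 characters left out ...]
, 101, 103, 100, 101, 104, 102, 100, 101, 102, 102]
0.033 [127, 119, 109, 94, 86, 95, 104, 101, 101, 93, 94, 101, 104, 103, 104, 105, 100, 100, 64, 44, 48, 74, 114, 126, 134, 132, 132, 80, 58, 58, 59, 61, 92, 104, 103, 102, 102, 103, 104, 101, 101, 103, 102, 101, 101]
0.036 [60, 61, 60, 60, 71, 96, 101, 105, 100, 78, 88, 107, 105, 104, 103, 103, 106, 101, 63, 46, 48, 48, 52, 82, 88, 74, 69, 66, 57, 58, 56, 63, 96, 103, 103, 104, 104, 104, 103, 104, 105, 104, 110, 110, 106]
0.04 [58, 58, 61, 64, 70, 92, 105, 108, 79, 72, 101, 121, 107, 102, 120, 125, 110, 107, 101, 103, 104, 104, 102, 101, 103, 104, 102, 102, 102, 103, 103, 102, 104, 103, 118, 122, 126, 127, 127, 118, 107, 102, 105, 104, 104]
```

Now θ ≈ +10° (slot −4.3 to 8.7 mm): slightly past. I'll level it by pressing the flat with slightly opened tips that span both strips.

Request:
move_arm([
  [0, -0.02, 0.3],
  [0, -0.02, 0.45],
  [0, -0.02, 0.48],
  [0, -0.02, 0.5],
  [0, -0.02, 0.52],
  [0, -0.02, 0.52],
], fingers=[0.88, 0.88, 0.88, 0.88, 0.88, 0.88], roll=[0, 0, 0, 0, 0, 0])

```text
clock: 16.45
tool_pos: [0.5674, -0.0117, 0.0977]
ee_rot: [3.14, 0.0, 1.39]
ft_force: [-31.5, 0.5, 62.1]
width: 0.118
gripper_force: 30.5
```

```bash
python3 where.py; python3 th.py
```

```text
cradle x,y mm -0.6 -0.3 z 0.0977 [-31.5   0.5  62.1] Fx -31.1 16.45
0.027 {-20: 121, -19: 118, -18: 119, -17: 120, -16: 120, -15: 102, -14: 92, -13: 107, -12: 91, -11: 87, -10: 108, -9: 105, -8: 106, -7: 108, -6: 110, -5: 107, -4: 73, -3: 47, -2: 51, -1: 111, 0: 119, 1: 118, 2: 118, 3: 119, 4: 76, 5: 60, 6: 63, 7: 62, 8: 61, 9: 97, 10: 108, 11: 108, 12: 105, 13: 110, 14: 106, 15: 106, 16: 106, 17: 111, 18: 120, 19: 117, 20: 117}
0.04 {-20: 51, -19: 48, -18: 52, -17: 58, -16: 66, -15: 69, -14: 98, -13: 112, -12: 78, -11: 101, -10: 144, -9: 138, -8: 140, -7: 125, -6: 129, -5: 115, -4: 107, -3: 108, -2: 107, -1: 109, 0: 102, 1: 108, 2: 108, 3: 110, 4: 108, 5: 108, 6: 106, 7: 107, 8: 109, 9: 111, 10: 109, 11: 111, 12: 116, 13: 123, 14: 108, 15: 109, 16: 113, 17: 87, 18: 50, 19: 52, 20: 52}
0.055 {-20: 126, -19: 127, -18: 101, -17: 80, -16: 74, -15: 80, -14: 82, -13: 83, -12: 92, -11: 90, -10: 95, -9: 96, -8: 98, -7: 102, -6: 103, -5: 102, -4: 106, -3: 108, -2: 97, -1: 84, 0: 107, 1: 106, 2: 111, 3: 108, 4: 107, 5: 106, 6: 107, 7: 102, 8: 104, 9: 106, 10: 101, 11: 99, 12: 95, 13: 96, 14: 92, 15: 93, 16: 87, 17: 85, 18: 78, 19: 104, 20: 114}
```

Too firm (62 N), and it sticks. The earlier press-and-drag rolled it cleanly, so I'll back off and drag about 3 mm towards −x with a light press.

Request:
move_arm([
  [0, 0.01, -0.25],
  [0, 0.01, -0.25],
  [0, 0.01, -0.06],
  [0, 0.01, -0.03],
  [0, -0.01, -0.03],
  [0, -0.03, -0.025],
  [0, -0.045, -0.02],
], fingers=[1, 1, 1, 1, 1, 1, 1], roll=[0, 0, 0, 0, 0, 0, 0])

```text
clock: 17.38
tool_pos: [0.5672, -0.0116, 0.0968]
ee_rot: [3.134, -0.0, 1.39]
ft_force: [8.7, -3.2, 31.7]
width: -0.0
gripper_force: 15.8
```

```bash
python3 where.py; python3 th.py | head -1
```

```text
cradle x,y mm -0.7 -0.2 z 0.0968 [ 8.7 -3.2 31.7] Fx 9.1 17.375
0.027 {-20: 120, -19: 121, -18: 118, -17: 119, -16: 120, -15: 102, -14: 97, -13: 106, -12: 94, -11: 111, -10: 107, -9: 106, -8: 107, -7: 111, -6: 113, -5: 94, -4: 53, -3: 84, -2: 120, -1: 120, 0: 118, 1: 97, 2: 97, 3: 115, 4: 62, 5: 61, 6: 61, 7: 60, 8: 73, 9: 104, 10: 107, 11: 107, 12: 108, 13: 109, 14: 108, 15: 108, 16: 107, 17: 117, 18: 118, 19: 118, 20: 118}
```

Request:
move_arm([
  [0, -0.02, -0.01],
  [0, -0.04, -0.01],
  [0, -0.06, -0.01],
  [0, -0.07, -0.01],
], fingers=[1, 1, 1, 1], roll=[0, 0, 0, 0])

```text
clock: 17.92
tool_pos: [0.5634, -0.0108, 0.0977]
ee_rot: [3.133, -0.001, 1.39]
ft_force: [8.6, -2.7, 30.6]
width: 0.001
gripper_force: 15.5
```

```bash
python3 where.py; python3 th.py | head -1
```

```text
cradle x,y mm -4.6 -0.2 z 0.0977 [ 8.6 -2.7 30.6] Fx 8.9 17.925
0.027 {-20: 120, -19: 120, -18: 116, -17: 104, -16: 80, -15: 99, -14: 103, -13: 104, -12: 104, -11: 105, -10: 106, -9: 100, -8: 71, -7: 57, -6: 53, -5: 84, -4: 109, -3: 121, -2: 121, -1: 109, 0: 105, 1: 105, 2: 68, 3: 51, 4: 54, 5: 91, 6: 105, 7: 103, 8: 107, 9: 108, 10: 106, 11: 104, 12: 107, 13: 107, 14: 108, 15: 120, 16: 119, 17: 117, 18: 117, 19: 117, 20: 117}
```

Request:
move_arm([
  [0, 0.02, -0.1],
  [0, 0.13, -0.45],
  [0, 0.13, -0.48],
  [0, 0.13, -0.48],
], fingers=[1, 1, 1, 1], roll=[0, 0, 0, 0])

```text
clock: 18.48
tool_pos: [0.568, -0.0118, 0.1232]
ee_rot: [-3.141, 0.0, 1.39]
ft_force: [-0.8, 0.5, -0.4]
width: 0.001
gripper_force: 0.0
```

```bash
python3 where.py; python3 th.py
```

```text
cradle x,y mm 0.1 -0.3 z 0.1232 [-0.8  0.5 -0.4] Fx -0.9 18.475
0.027 {-20: 115, -19: 113, -18: 112, -17: 111, -16: 112, -15: 101, -14: 95, -13: 102, -12: 84, -11: 96, -10: 102, -9: 101, -8: 104, -7: 102, -6: 103, -5: 90, -4: 55, -3: 48, -2: 51, -1: 102, 0: 125, 1: 131, 2: 116, 3: 114, 4: 114, 5: 91, 6: 57, 7: 59, 8: 58, 9: 97, 10: 105, 11: 102, 12: 101, 13: 101, 14: 101, 15: 103, 16: 98, 17: 107, 18: 109, 19: 112, 20: 110}
0.04 {-20: 52, -19: 48, -18: 54, -17: 58, -16: 61, -15: 60, -14: 95, -13: 105, -12: 79, -11: 111, -10: 121, -9: 116, -8: 109, -7: 115, -6: 114, -5: 114, -4: 102, -3: 103, -2: 99, -1: 96, 0: 97, 1: 94, 2: 95, 3: 96, 4: 99, 5: 102, 6: 101, 7: 104, 8: 106, 9: 116, 10: 118, 11: 121, 12: 127, 13: 124, 14: 112, 15: 105, 16: 105, 17: 79, 18: 48, 19: 48, 20: 48}
0.055 {-20: 118, -19: 118, -18: 102, -17: 73, -16: 68, -15: 74, -14: 76, -13: 80, -12: 83, -11: 83, -10: 89, -9: 88, -8: 93, -7: 94, -6: 94, -5: 95, -4: 99, -3: 100, -2: 99, -1: 98, 0: 99, 1: 101, 2: 98, 3: 98, 4: 96, 5: 99, 6: 95, 7: 95, 8: 98, 9: 96, 10: 93, 11: 90, 12: 90, 13: 88, 14: 85, 15: 82, 16: 80, 17: 77, 18: 73, 19: 90, 20: 106}
```

Request:
move_arm([
  [0, -0.15, 0.2],
  [0, -0.15, 0.43],
  [0, -0.15, 0.47],
  [0, -0.17, 0.475],
  [0, -0.2, 0.48],
  [0, -0.23, 0.485],
  [0, -0.23, 0.2],
  [0, 0, 0],
  [0, 0, 0],
], fingers=[1, 1, 1, 1, 1, 1, 1, 1, 1], roll=[0, 0, 0, 0, 0, 0, 0, 0, 0])

```text
clock: 19.65
tool_pos: [0.5685, -0.0119, 0.1238]
ee_rot: [3.141, -0.0, 1.39]
ft_force: [0.6, -0.3, -0.4]
width: -0.001
gripper_force: 0.0
```

```bash
python3 where.py; python3 th.py
```

```text
cradle x,y mm 0.6 -0.3 z 0.1238 [ 0.6 -0.3 -0.4] Fx 0.6 19.65
0.027 {-20: 114, -19: 111, -18: 112, -17: 110, -16: 108, -15: 98, -14: 78, -13: 93, -12: 97, -11: 94, -10: 99, -9: 95, -8: 97, -7: 90, -6: 62, -5: 62, -4: 48, -3: 54, -2: 107, -1: 111, 0: 119, 1: 122, 2: 117, 3: 120, 4: 115, 5: 86, 6: 68, 7: 96, 8: 98, 9: 98, 10: 97, 11: 96, 12: 99, 13: 100, 14: 97, 15: 100, 16: 103, 17: 109, 18: 110, 19: 111, 20: 110}
0.04 {-20: 52, -19: 46, -18: 52, -17: 59, -16: 64, -15: 91, -14: 73, -13: 91, -12: 101, -11: 100, -10: 97, -9: 98, -8: 97, -7: 98, -6: 99, -5: 98, -4: 94, -3: 89, -2: 86, -1: 90, 0: 87, 1: 90, 2: 87, 3: 90, 4: 89, 5: 93, 6: 98, 7: 101, 8: 98, 9: 100, 10: 98, 11: 97, 12: 104, 13: 107, 14: 102, 15: 98, 16: 84, 17: 52, 18: 51, 19: 49, 20: 50}
0.055 {-20: 115, -19: 116, -18: 98, -17: 67, -16: 72, -15: 73, -14: 78, -13: 81, -12: 85, -11: 88, -10: 89, -9: 85, -8: 90, -7: 96, -6: 90, -5: 93, -4: 93, -3: 96, -2: 95, -1: 101, 0: 101, 1: 102, 2: 101, 3: 99, 4: 102, 5: 101, 6: 97, 7: 97, 8: 93, 9: 93, 10: 91, 11: 90, 12: 89, 13: 87, 14: 86, 15: 83, 16: 81, 17: 77, 18: 70, 19: 93, 20: 105}
```

θ is now about −1° (slot −6.6 to 6.4 mm), let go. Next is the plate: I'll work out its heading and the clearance.

```bash
python3 - <<'E'
from h import *
b=shot('side')
e1=onz(b,(308.3,364.1),.008);e2=onz(b,(359.3,356.5),.008)
print(e1,e2,np.linalg.norm(e1-e2),'ears yaw',np.arctan2(*(e1-e2)[[1,0]]),np.arctan2(*(e2-e1)[[1,0]]))
for z,c in ((.008,(374,292)),(.008,(393,331)),(0,(230,332))): print(onz(b,c,z))
m=models.mark_of(b,'plate_grip');print([(x['p'],x['position'],onz(b,x['position'],.03)) for x in m])
print(models.mark_of(b,'barrel_end')[:1],[onz(b,x['position'],.09) for x in models.mark_of(b,'barrel_end')[:1]],SEAT+.1*CY)
m=models.look_for(b,'jar_a');print([(x['p'],x['box']) for x in m])
go([.518,.334,.16],0)
E
```

```text
[0.56420626 0.35211748 0.008     ] [0.47359452 0.3224955  0.008     ] 0.09533072903751173 ears yaw 0.3159594632720369 -2.8256331903177565
[0.45998002 0.17866996 0.008     ]
[0.41548587 0.26056071 0.008     ]
[0.72770698 0.30916869 0.        ]
[(0.74, [335.9, 353.3], array([0.51603525, 0.3336711 , 0.03      ])), (0.61, [382.3, 303.2], array([0.44164403, 0.21599666, 0.03      ])), (0.33, [234.9, 209.3], array([0.79941028, 0.02126502, 0.03      ]))]
[] [] [0.58590296 0.08688437 0.        ]
[(0.92, [208.0, 275.4, 251.2, 336.4]), (0.67, [293.7, 79.9, 321.9, 125.9]), (0.64, [209.3, 192.5, 257.8, 230.1])]
delta [ 5.519 -1.85  -0.616] roll 7.964 cur yaw 1.39 pos [ 0.5676 -0.0117  0.123 ] clk 19.95 j6 0.12
```

Request:
move_arm([
  [0, 0, -0.8],
  [0, 0, -1.3],
  [5.52, -1.87, -1.3],
  [5.52, -1.87, -1.3],
  [5.52, -1.87, -1.3],
  [5.52, -1.87, -1.3],
  [5.52, -1.87, -1.3],
  [5.52, -1.87, -1.0],
  [5.52, -1.87, -0.7],
  [5.52, -1.87, -0.7],
  [5.52, -1.87, -0.7],
], fingers=[1, 1, 0.5, 0, 0, 0, 0, 0, 0, 0, 0], roll=[0, 0, 6.13, 6.13, 6.13, 6.13, 6.13, 6.13, 6.13, 6.13, 6.13])

```text
clock: 21.32
tool_pos: [0.5177, 0.3333, 0.1663]
ee_rot: [-3.142, -0.001, 0.32]
ft_force: [0.2, -0.0, 0.9]
width: 0.999
gripper_force: 0.0
```

```bash
python3 - <<'E'
from h import *
p=shot('wrist')
m=models.mark_of(p,'plate_grip');print([(x['p'],x['position'],onz(p,x['position'],.03).round(4)) for x in m])
g=p['pixels'].astype(int);v=g.max(2)
# black grip near expected
u0=proj(p,[.517,.334,.045])[0];print(u0)
x0,y0=(u0-70).astype(int);w=g[y0:y0+140,x0:x0+140]
mask=((w.max(2)<45)).astype(np.uint8)
n,lab,st,ce=cv2.connectedComponentsWithStats(mask)
for i in range(1,n):
    if st[i,4]>80:
        r=cv2.minAreaRect(np.argwhere(lab==i)[:,::-1].astype(np.float32));box=cv2.boxPoints(r)+[x0,y0]
        print(st[i],[onz(p,c,.04).round(4).tolist() for c in box],r)
bg=cv2.cvtColor(p['pixels'],cv2.COLOR_BGR2GRAY)
print(telemetry.read_state()['tool_pos'],telemetry.read_state()['ee_rot'])
for r in range(y0,y0+140,7): print(r,bg[r,x0:x0+140:5].tolist())
E
```

```text
[(0.71, [318.6, 181.4], array([0.526 , 0.3369, 0.03  ])), (0.68, [396.5, 289.4], array([0.4384, 0.2187, 0.03  ]))]
[318.49923537 194.96880484]
[ 60  32  16  59 853] [[0.5477, 0.3543, 0.04], [0.552, 0.3413, 0.04], [0.4989, 0.3234, 0.04], [0.4943, 0.3372, 0.04]] ((67.5, 61.0), (58.0, 15.0), 90.0)
[0.51792291 0.33335278 0.16669813] [-3.14137697e+00 -1.32801581e-03  3.19508218e-01]
124 [112, 109, 114, 107, 110, 107, 98, 98, 96, 89, 100, 96, 74, 81, 166, 171, 164, 172, 170, 177, 173, 175, 182, 171, 172, 162, 169, 181]
131 [109, 116, 110, 116, 108, 96, 101, 94, 98, 96, 101, 100, 76, 84, 167, 172, 173, 185, 181, 179, 177, 176, 176, 173, 179, 181, 175, 176]
138 [121, 113, 114, 113, 116, 97, 98, 99, 93, 100, 96, 99, 75, 80, 167, 113, 97, 98, 96, 175, 175, 181, 170, 173, 174, 172, 175, 176]
145 [121, 119, 115, 119, 111, 95, 93, 94, 96, 96, 80, 75, 77, 77, 80, 73, 76, 76, 92, 99, 179, 173, 174, 184, 184, 171, 176, 175]
152 [114, 114, 112, 94, 99, 94, 97, 96, 99, 95, 77, 81, 77, 82, 77, 73, 79, 82, 96, 95, 186, 176, 176, 175, 180, 178, 169, 181]
159 [116, 115, 121, 108, 98, 101, 105, 97, 90, 98,
[... 1236 characters left out ...]
9, 98, 165, 171, 172, 173, 167, 161, 169, 162, 187, 191, 191]
229 [85, 81, 85, 80, 85, 87, 82, 84, 89, 88, 78, 70, 53, 57, 52, 52, 80, 169, 167, 168, 173, 165, 171, 173, 157, 168, 190, 194]
236 [78, 83, 84, 83, 84, 83, 76, 83, 85, 85, 88, 87, 69, 67, 69, 68, 76, 177, 163, 169, 159, 178, 170, 169, 165, 188, 199, 186]
243 [82, 76, 81, 83, 78, 80, 75, 90, 85, 89, 80, 78, 69, 70, 70, 74, 65, 172, 176, 162, 161, 151, 148, 149, 148, 179, 183, 175]
250 [79, 76, 87, 83, 83, 83, 76, 80, 82, 85, 78, 89, 67, 62, 71, 67, 65, 86, 149, 152, 150, 145, 151, 162, 173, 179, 171, 175]
257 [82, 80, 74, 78, 76, 79, 82, 85, 85, 85, 76, 87, 88, 66, 67, 72, 71, 140, 149, 149, 151, 143, 152, 155, 186, 182, 182, 173]
```

Request:
move_arm([
  [0.095, -0.05, 0.5],
  [0.095, -0.05, 1.3],
  [0.095, -0.05, 2.0],
  [0.095, -0.05, 2.4],
  [0.095, -0.05, 2.6],
  [0.095, -0.05, 2.65],
], fingers=[0, 0, 0, 0, 0, 0], roll=[0, 0, 0, 0, 0, 0])

```text
clock: 22.18
tool_pos: [0.5221, 0.3386, 0.0069]
ee_rot: [-3.142, -0.0, 0.32]
ft_force: [0.0, 0.2, 0.2]
width: 0.999
gripper_force: 0.0
```

Request:
move_arm([
  [0, 0, 0],
  [0, 0, 0],
  [0, 0, 0],
  [0, 0, 0],
  [0, 0, 0],
  [0, 0, 0],
], fingers=[0.6, 1, 1, 1, 1, 1], roll=[0, 0, 0, 0, 0, 0], squeeze=50)

```text
clock: 22.92
tool_pos: [0.522, 0.339, 0.0071]
ee_rot: [-3.141, -0.001, 0.32]
ft_force: [-0.3, 0.0, 4.9]
width: 0.158
gripper_force: 50.0
```

Request:
move_arm([
  [0, 0, -0.5],
  [0, 0, -1.5],
  [0, 0, -2.5],
  [0, 0, -3.3],
], fingers=[1, 1, 1, 1], roll=[0, 0, 0, 0])

```text
clock: 23.42
tool_pos: [0.5217, 0.3388, 0.2069]
ee_rot: [-3.141, -0.001, 0.32]
ft_force: [1.3, -0.3, -1.3]
width: 0.155
gripper_force: 49.1
```

```bash
python3 - <<'E'
from h import *
s=telemetry.read_state();print(s['tool_pos'],s['ee_rot'],s['ft_force'],s['width'])
p=shot('wrist');cv2.imwrite('pics/h1.png',p['pixels'])
T=T_tool(s)
g=cv2.cvtColor(p['pixels'],cv2.COLOR_BGR2GRAY)
# predicted plate: underside tool z o (tip at -.008 is ~4mm above top => underside ~ +.007)
for o in (-.001,.007):
  print(o,[proj(p,(T@[x,y,o,1])[:3])[0].round(1).tolist() for x,y in ((.058,-.01),(.058,.01),(.039,-.02),(.039,.02),(.039,-.01))])
for c in range(280,360,4): print(c,g[120:250:3,c].tolist())
E
```

```text
[0.52168849 0.33877953 0.20692604] [-3.14141494e+00 -9.09649786e-04  3.20158241e-01] [ 1.25191496 -0.34315115 -1.34727671] 0.155074111599313
-0.001 [[299.6, 147.5], [340.8, 147.5], [280.4, 185.6], [359.9, 185.5], [300.3, 185.6]]
0.007 [[300.5, 145.6], [339.7, 145.6], [282.3, 181.9], [357.9, 181.9], [301.2, 181.9]]
280 [110, 108, 109, 107, 100, 114, 103, 115, 128, 130, 122, 129, 131, 131, 124, 123, 126, 131, 131, 128, 129, 124, 101, 81, 88, 93, 96, 149, 145, 105, 101, 81, 88, 94, 91, 89, 89, 93, 88, 92, 92, 88, 88, 89]
284 [98, 102, 104, 108, 107, 105, 106, 106, 106, 106, 106, 105, 113, 109, 122, 131, 130, 126, 120, 124, 131, 61, 77, 84, 83, 82, 84, 81, 84, 82, 82, 79, 82, 80, 82, 88, 80, 83, 82, 79, 84, 83, 82, 61]
288 [101, 104, 108, 105, 108, 110, 110, 108, 112, 107, 108, 111, 110, 110, 106, 105, 107, 128, 124, 125, 133, 63, 80, 84, 86, 83, 85, 82, 86, 85, 85, 83, 85, 83, 84, 82, 81, 84, 82, 81, 78, 79, 66, 58]
292 [97, 103, 107, 104, 111, 102, 108, 108, 101, 102, 105, 106, 103, 105, 110, 106, 115, 105, 110, 124, 126, 62, 76, 79, 79, 80, 77, 85, 83, 80, 84, 83, 81, 83, 82, 86, 79, 
[... 2372 characters left out ...]
71, 84, 83, 84, 85, 84, 82, 84, 81, 82, 82, 84, 84, 83, 82, 85, 84, 84, 83, 54, 53, 51]
348 [191, 190, 188, 193, 191, 198, 192, 190, 191, 194, 197, 199, 200, 196, 188, 199, 190, 196, 199, 193, 199, 78, 73, 83, 82, 81, 81, 80, 83, 81, 81, 82, 84, 81, 85, 79, 81, 82, 80, 80, 86, 85, 77, 59]
352 [189, 188, 191, 187, 194, 196, 196, 193, 191, 191, 189, 192, 195, 198, 205, 196, 194, 196, 191, 195, 210, 78, 73, 83, 82, 81, 85, 87, 85, 84, 82, 87, 81, 83, 84, 87, 85, 81, 86, 85, 86, 85, 83, 62]
356 [195, 192, 187, 189, 190, 201, 200, 190, 191, 190, 190, 186, 194, 195, 196, 191, 185, 191, 194, 198, 208, 133, 71, 84, 82, 84, 79, 84, 81, 76, 78, 79, 85, 87, 82, 85, 99, 95, 103, 115, 140, 125, 124, 143]
```

The ear end and shoulder rows match the prediction, so the plate is held centred. Next I'll carry it over the seat.

Request:
move_arm([
  [-0.25, 1.0, 0],
  [-0.4, 2.0, 0],
  [-0.6, 3.0, 0],
  [-0.8, 4.0, 0.1],
  [-1.0, 5.0, 0.2],
  [-1.11, 5.6, 0.4],
  [-1.11, 5.78, 0.5],
  [-1.11, 5.78, 0.5],
  [-1.11, 5.78, 0.5],
  [-1.11, 5.78, 0.5],
], fingers=[1, 1, 1, 1, 1, 1, 1, 1, 1, 1], roll=[0.5, 1, 1.5, 2, 2.5, 2.86, 2.86, 2.86, 2.86, 2.86])

```text
clock: 24.72
tool_pos: [0.5677, -0.0103, 0.175]
ee_rot: [-3.141, -0.001, -0.177]
ft_force: [0.5, 0.3, -2.5]
width: 0.158
gripper_force: 49.4
```

```bash
python3 where.py; python3 - <<'E'
from h import *
s=telemetry.read_state();print(s['ee_rot'])
p=shot('wrist');cv2.imwrite('pics/h2.png',p['pixels'])
g=cv2.cvtColor(p['pixels'],cv2.COLOR_BGR2GRAY)
# far post: predicted lines in cradle frame
for x,z in ((.066,.139),(.066,.104),(.060,.104),(.042,.139)):
    print(x,z,[proj(p,SEAT+x*CX+y*CY+[0,0,z])[0].round(1).tolist() for y in (-.024,-.018,-.012,.012,.018,.024)])
a=proj(p,SEAT+.064*CX+[0,0,.139])[0]
for r in range(80,176,4): print(r,g[r,268:372:2].tolist())
E
```

```text
cradle x,y mm -0.5 1.2 z 0.175 [ 0.5  0.3 -2.5] Fx 0.4 24.725
[-3.14144327e+00 -5.42067111e-04 -1.77426239e-01]
0.066 0.139 [[363.0, 125.0], [352.9, 124.9], [342.8, 124.9], [302.4, 124.8], [292.4, 124.8], [282.3, 124.8]]
0.066 0.104 [[356.1, 122.5], [347.6, 122.5], [339.1, 122.5], [305.0, 122.4], [296.5, 122.4], [288.0, 122.4]]
0.06 0.104 [[355.7, 131.2], [347.3, 131.2], [338.9, 131.2], [305.1, 131.1], [296.7, 131.1], [288.3, 131.1]]
0.042 0.139 [[361.3, 165.0], [351.6, 165.0], [341.9, 165.0], [303.0, 164.9], [293.3, 164.9], [283.6, 164.9]]
80 [209, 210, 207, 202, 208, 208, 208, 204, 205, 207, 211, 215, 216, 206, 204, 206, 205, 202, 207, 204, 208, 210, 210, 207, 207, 210, 211, 212, 208, 208, 197, 193, 196, 194, 189, 191, 191, 183, 190, 201, 204, 201, 196, 194, 188, 192, 192, 188, 185, 189, 208, 201]
84 [182, 193, 195, 203, 198, 200, 205, 203, 204, 208, 211, 207, 205, 210, 210, 191, 191, 193, 193, 186, 183, 189, 191, 191, 189, 194, 195, 198, 196, 197, 200, 201, 196, 203, 205, 201, 199, 194, 187, 188, 196, 195, 195, 200, 199, 194, 191, 192, 193, 192, 192, 193]
88 [198, 196, 192, 207, 1
[... 4592 characters left out ...]
, 71, 57, 57, 53, 64, 60, 64, 67, 67, 72]
164 [62, 50, 38, 56, 58, 57, 61, 57, 53, 59, 63, 58, 57, 54, 57, 57, 77, 80, 85, 87, 87, 84, 86, 90, 85, 87, 84, 86, 86, 83, 162, 181, 179, 178, 178, 158, 94, 100, 42, 73, 118, 104, 60, 60, 59, 61, 61, 63, 58, 63, 60, 81]
168 [61, 53, 37, 41, 62, 54, 61, 61, 57, 57, 59, 60, 56, 57, 57, 59, 77, 85, 86, 91, 88, 83, 85, 90, 87, 85, 85, 83, 88, 87, 96, 175, 179, 179, 178, 153, 43, 40, 37, 50, 55, 59, 57, 62, 56, 60, 58, 60, 64, 62, 55, 166]
172 [63, 53, 37, 44, 57, 63, 58, 59, 58, 59, 57, 58, 57, 56, 60, 59, 71, 83, 83, 89, 88, 81, 88, 89, 82, 85, 83, 84, 86, 88, 92, 174, 176, 176, 174, 151, 55, 57, 53, 56, 56, 54, 61, 57, 57, 54, 66, 58, 65, 65, 58, 99]
```

```bash
python3 where.py; python3 - <<'E'
from h import *
p=shot('wrist')
S=SEAT+.0022*CY
g=cv2.cvtColor(p['pixels'],cv2.COLOR_BGR2GRAY)
for z in (.104,.128,.139):
    print(z,[(x,proj(p,S+x*CX+[0,0,z])[0].round(1).tolist()) for x in (.042,.060,.066)])
print('base',proj(p,S+.068*CX+[0,0,.012])[0])
for c in (276,304,312,320,330,336,346): print(c,g[112:152,c-1:c+2].mean(1).astype(int).tolist())
for r in (122,126,130): print(r,g[r-1:r+2,270:366].mean(0).astype(int).tolist())
E
```

```text
cradle x,y mm -0.4 1.0 z 0.175 [-0.5 -0.5 -0.7] Fx -0.5 24.775
0.104 [(0.042, [318.7, 156.5]), (0.06, [318.7, 131.2]), (0.066, [318.7, 122.5])]
0.128 [(0.042, [318.6, 162.0]), (0.06, [318.7, 133.8]), (0.066, [318.7, 124.1])]
0.139 [(0.042, [318.6, 165.0]), (0.06, [318.7, 135.2]), (0.066, [318.7, 124.9])]
base [318.76900687 116.59086109]
276 [197, 190, 115, 84, 49, 51, 56, 55, 58, 57, 57, 59, 55, 59, 57, 56, 58, 59, 58, 59, 58, 56, 59, 58, 57, 58, 56, 56, 59, 57, 56, 60, 57, 59, 60, 57, 59, 59, 55, 57]
304 [191, 198, 198, 129, 49, 55, 68, 72, 69, 67, 76, 154, 222, 224, 221, 219, 220, 221, 221, 223, 222, 128, 82, 80, 79, 69, 58, 60, 60, 61, 76, 80, 77, 76, 55, 56, 76, 83, 86, 88]
312 [194, 195, 171, 167, 68, 51, 60, 72, 70, 69, 77, 154, 221, 223, 220, 219, 221, 221, 221, 220, 222, 209, 192, 186, 154, 153, 180, 184, 180, 150, 147, 148, 150, 146, 83, 57, 75, 82, 87, 87]
320 [190, 190, 190, 187, 82, 50, 60, 71, 72, 71, 77, 124, 220, 224, 220, 221, 221, 220, 221, 221, 220, 210, 198, 196, 197, 193, 193, 209, 222, 219, 219, 220, 221, 220, 146, 62, 85, 105, 113, 114]
330 [192, 194, 202, 199, 
[... 1134 characters left out ...]
20, 221, 221, 222, 221, 221, 222, 221, 220, 221, 223, 223, 222, 221, 221, 221, 221, 223, 222, 222, 221, 222, 222, 209, 135, 85, 83, 84, 84, 81, 79, 81, 83, 80, 105, 137, 144, 148, 166, 208, 222, 223, 187, 139, 121, 121, 122, 120, 120, 118, 118, 122]
130 [59, 57, 61, 60, 56, 58, 59, 58, 56, 59, 94, 119, 122, 112, 88, 75, 75, 74, 66, 62, 61, 60, 58, 62, 61, 63, 61, 66, 119, 205, 222, 223, 222, 222, 221, 223, 221, 220, 221, 221, 221, 219, 221, 222, 219, 220, 221, 223, 221, 221, 222, 220, 221, 220, 222, 222, 222, 221, 220, 221, 222, 222, 222, 222, 221, 222, 222, 201, 130, 85, 85, 84, 82, 82, 79, 82, 82, 81, 111, 139, 146, 147, 174, 213, 224, 220, 176, 132, 120, 120, 121, 121, 123, 121, 122, 122]
```

Seat refined by the far post's walls: +0.5 mm in x and +2.6 mm in y. I'll align and start down.

Request:
move_arm([
  [0.023, -0.02, 0],
  [0.023, -0.02, 0.2],
  [0.023, -0.02, 0.45],
  [0.023, -0.02, 0.6],
  [0.023, -0.02, 0.65],
], fingers=[1, 1, 1, 1, 1], roll=[0.02, 0.02, 0.02, 0.02, 0.02])

```text
clock: 25.45
tool_pos: [0.5689, -0.0104, 0.1345]
ee_rot: [3.141, 0.001, -0.183]
ft_force: [0.8, 0.5, -1.6]
width: 0.159
gripper_force: 49.4
```

```bash
python3 where.py; python3 - <<'E'
from h import *
p=shot('wrist');S=SEAT+.0005*CX+.0026*CY
g=cv2.cvtColor(p['pixels'],cv2.COLOR_BGR2GRAY)
for z in (.128,.139):
    print(z,[(x,proj(p,S+x*CX+y*CY+[0,0,z])[0].round(1).tolist()) for x in (.060,.066) for y in(-.012,.012)])
for c in (306,318,332): print(c,g[90:150,c-1:c+2].mean(1).astype(int).tolist())
for r in (112,116,150,156,162): print(r,g[r-1:r+2,270:366].mean(0).astype(int).tolist())
E
```

```text
cradle x,y mm 0.7 1.3 z 0.1345 [ 0.8  0.5 -1.6] Fx 0.7 25.45
0.128 [(0.06, [341.4, 141.2]), (0.06, [294.0, 141.4]), (0.066, [341.6, 129.1]), (0.066, [293.7, 129.2])]
0.139 [(0.06, [343.1, 143.6]), (0.06, [292.2, 143.8]), (0.066, [343.3, 130.6]), (0.066, [291.8, 130.7])]
306 [197, 199, 198, 198, 199, 202, 207, 209, 209, 208, 203, 201, 197, 196, 197, 197, 198, 199, 200, 202, 202, 203, 203, 202, 202, 204, 186, 120, 62, 52, 61, 75, 76, 75, 76, 77, 77, 75, 78, 115, 131, 134, 130, 129, 130, 129, 130, 127, 127, 130, 130, 115, 84, 83, 82, 82, 67, 58, 81, 90]
318 [210, 211, 212, 210, 208, 204, 202, 204, 206, 206, 207, 204, 203, 200, 198, 200, 201, 204, 205, 207, 207, 206, 206, 204, 204, 204, 204, 170, 80, 53, 55, 76, 76, 76, 76, 77, 74, 76, 74, 129, 231, 230, 228, 229, 228, 228, 228, 229, 230, 230, 231, 200, 100, 84, 85, 87, 73, 59, 80, 90]
332 [197, 196, 196, 198, 198, 202, 205, 206, 211, 211, 213, 212, 210, 210, 206, 205, 200, 197, 195, 194, 197, 197, 198, 200, 202, 206, 212, 212, 102, 84, 64, 76, 77, 75, 76, 76, 75, 74, 73, 127, 232, 230, 228, 229, 229, 228, 228, 229, 228, 228, 231, 231, 1
[... 1553 characters left out ...]
86, 90, 89, 90, 93, 92, 91, 93, 93, 91, 91, 91, 91, 93, 94, 91, 90, 94, 92, 91, 90, 94, 123, 177, 190, 191, 195, 192, 189, 188, 188, 191, 192, 191, 190, 192, 194, 167, 95, 68, 138, 115, 91, 88, 91, 89, 91, 88, 85, 86, 86, 88, 88, 88, 111, 145, 156, 153, 155, 147, 133, 127, 128, 127, 126]
162 [62, 63, 60, 59, 61, 78, 79, 80, 81, 80, 70, 66, 66, 65, 63, 62, 62, 63, 66, 66, 66, 66, 66, 75, 87, 71, 60, 60, 66, 72, 84, 88, 90, 89, 91, 91, 93, 94, 91, 90, 90, 90, 91, 93, 94, 92, 91, 93, 91, 94, 92, 91, 90, 91, 123, 176, 191, 195, 190, 188, 187, 188, 188, 190, 189, 187, 187, 191, 162, 99, 77, 172, 137, 93, 90, 93, 88, 88, 88, 87, 85, 86, 88, 87, 89, 126, 150, 156, 156, 155, 109, 68, 59, 60, 60, 64]
```

Request:
move_arm([
  [0.003, -0.012, 0],
  [0.003, -0.012, 0.05],
  [0.003, -0.012, 0.1],
  [0.003, -0.012, 0.15],
], fingers=[1, 1, 1, 1], roll=[0, 0, 0, 0])

```text
clock: 26.0
tool_pos: [0.57, -0.0097, 0.1275]
ee_rot: [-3.141, -0.002, -0.183]
ft_force: [-1.5, -0.2, 8.6]
width: 0.157
gripper_force: 50.9
```

Request:
move_arm([
  [0, 0, 0.05],
  [0, 0, 0.1],
  [0, 0, 0.12],
], fingers=[1, 1, 1], roll=[0, 0, 0])

```text
clock: 26.38
tool_pos: [0.57, -0.0097, 0.1202]
ee_rot: [-3.141, -0.002, -0.183]
ft_force: [0.2, 0.3, 6.3]
width: 0.158
gripper_force: 50.6
```

Request:
move_arm([
  [0, 0, 0.05],
  [0, 0, 0.1],
  [0, 0, 0.14],
  [0, 0, 0.14],
], fingers=[1, 1, 1, 1], roll=[0, 0, 0, 0])

```text
clock: 26.88
tool_pos: [0.5694, -0.0097, 0.111]
ee_rot: [3.142, 0.0, -0.183]
ft_force: [-1.5, 0.3, 4.0]
width: 0.157
gripper_force: 50.2
```

```bash
python3 where.py
```

```text
cradle x,y mm 1.1 2.0 z 0.111 [-1.5  0.3  4. ] Fx -1.6 26.875
```

Nearly home: TCP 0.111 puts the underside at about 0.104. I'll press a touch more to confirm the floor, then release.

Request:
move_arm([
  [0, 0, 0.02],
  [0, 0, 0.03],
  [0, 0, 0.03],
], fingers=[1, 1, 1], roll=[0, 0, 0])

```text
clock: 27.25
tool_pos: [0.5695, -0.0097, 0.111]
ee_rot: [-3.142, -0.001, -0.183]
ft_force: [-13.1, 0.2, 21.0]
width: 0.158
gripper_force: 52.9
```

```bash
python3 where.py
```

```text
cradle x,y mm 1.2 2.1 z 0.111 [-13.1   0.2  21. ] Fx -12.9 27.25
```

Request:
move_arm([
  [0, 0, -0.04],
  [0, 0, -0.04],
  [0, 0, -0.04],
  [0, 0, -0.04],
  [0, 0, -0.3],
  [0, 0, -0.8],
  [0, 0, -1.5],
  [0, 0, -1.5],
  [0, 0, -1.5],
], fingers=[1, 0.6, 0.5, 0.4, 0.4, 0.4, 0.4, 0.4, 0.4], roll=[0, 0, 0, 0, 0, 0, 0, 0, 0])

```text
clock: 28.38
tool_pos: [0.5695, -0.0097, 0.1995]
ee_rot: [-3.142, -0.0, -0.183]
ft_force: [-0.5, 0.0, -0.2]
width: 0.595
gripper_force: 0.0
```

```bash
python3 where.py; python3 - <<'E'
from h import *
S=SEAT+.0005*CX+.0026*CY
p=shot('wrist');a=shot('scene');b=shot('side');o=[]
for q in (p,a,b):
    m=models.mark_of(q,'plate_grip')
    for x in m[:3]:
        e=onz(q,x['position'],.134)-S;print(round(x['p'],2),x['position'],(e@CX).round(4),(e@CY).round(4))
g=cv2.cvtColor(p['pixels'],cv2.COLOR_BGR2GRAY)
for z,x in ((.112,.058),(.104,.058),(.112,.039),(.128,.06)): print(z,x,[proj(p,S+x*CX+y*CY+[0,0,z])[0].round(1).tolist() for y in (-.01,.01)])
u=int(proj(p,S+.058*CX+[0,0,.112])[0,0])
print(u,[(110+i,int(v)) for i,v in enumerate(g[110:180,u+4:u+8].mean(1))])
# barrel slot angle check: flat visible past plate at y=+20..25 is none; barrel edges only
E
```

```text
cradle x,y mm 1.2 2.0 z 0.1995 [-0.5  0.  -0.2] Fx -0.5 28.375
0.78 [157.4, 313.0] -0.0868 0.1359
0.75 [319.5, 212.7] 0.0017 -0.0001
0.71 [323.8, 180.0] 0.0081 -0.0027
0.52 [367.4, 170.1] -0.0006 0.1218
0.18 [195.1, 222.0] 0.0786 -0.3207
0.78 [338.7, 179.2] -0.0066 -0.0015
0.21 [239.1, 207.6] 0.1582 0.1442
0.112 0.058 [[332.2, 133.8], [306.1, 133.9]]
0.104 0.058 [[331.7, 133.0], [306.5, 133.1]]
0.112 0.039 [[331.9, 158.5], [306.5, 158.6]]
0.128 0.06 [[333.1, 132.7], [305.1, 132.8]]
319 [(110, 182), (111, 180), (112, 180), (113, 178), (114, 179), (115, 179), (116, 178), (117, 72), (118, 47), (119, 58), (120, 64), (121, 66), (122, 63), (123, 71), (124, 145), (125, 212), (126, 211), (127, 212), (128, 210), (129, 209), (130, 211), (131, 212), (132, 210), (133, 101), (134, 112), (135, 147), (136, 168), (137, 174), (138, 174), (139, 175), (140, 173), (141, 172), (142, 174), (143, 171), (144, 171), (145, 173), (146, 172), (147, 170), (148, 171), (149, 171), (150, 170), (151, 170), (152, 168), (153, 170), (154, 169), (155, 168), (156, 167), (157, 168), (158, 166), (159, 168), (160, 177), (161, 162), (162, 159), (163, 160), (164, 160), (165, 158), (166, 159), (167, 159), (168, 159), (169, 158), (170, 160), (171, 160), (172, 157), (173, 159), (174, 157), (175, 161), (176, 159), (177, 88), (178, 19), (179, 4)]
```

I'll confirm it is home by pressing the grip's top with shut fingers. Contact at TCP ≈ 0.1447 would mean home.

Request:
move_arm([
  [0, 0, 0],
  [0, 0, 0.2],
  [0, 0, 0.5],
  [0, 0, 0.8],
  [0, 0, 0.88],
  [0, 0, 0.91],
  [0, 0, 0.93],
  [0, 0, 0.935],
], fingers=[1, 1, 1, 1, 1, 1, 1, 1], roll=[0, 0, 0, 0, 0, 0, 0, 0])

```text
clock: 29.68
tool_pos: [0.5693, -0.0095, 0.1467]
ee_rot: [-3.141, -0.001, -0.182]
ft_force: [-25.1, 2.7, 45.3]
width: -0.003
gripper_force: 22.7
```

Request:
move_arm([
  [0, 0, -0.5],
  [0, 0, -1.0],
  [0, -1.0, -1.0],
  [0, -2.0, -1.0],
  [0, -3.3, -1.0],
  [0, -3.3, -0.3],
  [0, -3.3, 0.7],
  [0, -3.3, 1.6],
  [0, -3.3, 2.2],
  [0, -3.3, 2.4],
  [0, -3.3, 2.42],
], fingers=[1, 1, 1, 1, 1, 1, 1, 1, 1, 1, 1], roll=[0, 0, 0, 0, 0, 0, 0, 0, 0, 0, 0])

```text
clock: 31.05
tool_pos: [0.6055, 0.185, -0.0022]
ee_rot: [3.141, 0.0, -0.183]
ft_force: [1.0, 0.8, 0.1]
width: 0.002
gripper_force: 0.0
```

Request:
move_arm([
  [0, 0, 0.05],
  [0, 0, 0.06],
  [0, 0, 0.06],
], fingers=[1, 1, 1], roll=[0, 0, 0])

```text
clock: 31.42
tool_pos: [0.6058, 0.1851, -0.005]
ee_rot: [-3.141, -0.001, -0.183]
ft_force: [-0.5, 0.5, 0.3]
width: 0.002
gripper_force: 0.0
```

Request:
move_arm([
  [0, 0, 0.03],
  [0, 0, 0.04],
  [0, 0, 0.04],
], fingers=[1, 1, 1], roll=[0, 0, 0])

```text
clock: 31.8
tool_pos: [0.6059, 0.1852, -0.0052]
ee_rot: [-3.141, -0.001, -0.182]
ft_force: [-14.9, -3.5, 29.0]
width: 0.001
gripper_force: 14.4
```

Request:
move_arm([
  [0, 0, 0.02],
  [0, 0, 0.03],
  [0, 0, 0.03],
], fingers=[1, 1, 1], roll=[0, 0, 0])

```text
clock: 32.17
tool_pos: [0.6061, 0.1852, -0.0052]
ee_rot: [-3.141, -0.001, -0.182]
ft_force: [-26.8, -8.2, 48.3]
width: 0.0
gripper_force: 24.2
```

The bench contact puts the shut tip 5.2 mm behind the TCP, so the grip top is at 0.1519 m and the plate is home. One last look at the barrel's flat beyond the plate.

Request:
move_arm([
  [0, 0, -0.5],
  [0, 0, -1.5],
  [0, 0, -2.5],
  [0, 0, -3.2],
], fingers=[1, 1, 1, 1], roll=[0, 0, 0, 0])

```text
clock: 32.67
tool_pos: [0.6058, 0.1851, 0.1857]
ee_rot: [-3.14, -0.003, -0.183]
ft_force: [-0.3, -0.3, -1.2]
width: 0.002
gripper_force: 0.0
```

```bash
python3 - <<'E'
from h import *
t=SEAT+.02*CY;go([t[0],t[1],.185],YAW+np.pi/2)
E
```

```text
delta [-0.026  3.003  0.008] roll -9.015 cur yaw -0.183 pos [0.6058 0.1851 0.1857] clk 32.675 j6 2.01
```

Request:
move_arm([
  [0, 0.5, 0],
  [0, 1.0, 0],
  [0, 1.5, 0],
  [0, 2.0, 0],
  [0, 2.5, 0],
  [0, 3.0, 0],
  [0, 3.0, 0],
  [0, 3.0, 0],
  [0, 3.0, 0],
  [0, 3.0, 0],
  [0, 3.0, 0],
], fingers=[1, 1, 1, 1, 1, 1, 1, 1, 1, 1, 1], roll=[-9, -9, -9, -9, -9, -9, -9, -9, -9, -9, -9])

```text
clock: 34.05
tool_pos: [0.5728, 0.008, 0.1823]
ee_rot: [3.141, -0.0, 1.386]
ft_force: [-0.7, -0.1, 0.6]
width: 0.002
gripper_force: 0.0
```

```bash
python3 where.py; python3 - <<'E'
from h import *
p=shot('wrist');g=cv2.cvtColor(p['pixels'],cv2.COLOR_BGR2GRAY).astype(np.float32)
xs=np.arange(-20,21)
for yy,z in ((.026,.102),(.030,.102),(.034,.102),(.037,.102),(.04,.102),(.043,.102),(.055,.09),(.11,.09)):
    q=proj(p,[SEAT+yy*CY+x*.001*CX+[0,0,z] for x in xs]).astype(np.float32)
    print(yy,cv2.remap(g,q[None,:,0].copy(),q[None,:,1].copy(),1)[0].astype(int).tolist())
q=proj(p,[SEAT+yy*.001*CY+[0,0,.105] for yy in range(110,140,1)]).astype(np.float32)
print('end',cv2.remap(g,q[None,:,0].copy(),q[None,:,1].copy(),1)[0].astype(int).tolist())
E
```

```text
cradle x,y mm 1.3 20.1 z 0.1823 [-0.7 -0.1  0.6] Fx -0.6 34.05
0.026 [102, 100, 99, 100, 91, 70, 60, 60, 69, 84, 86, 87, 85, 77, 57, 49, 41, 45, 91, 102, 101, 101, 103, 103, 101, 103, 100, 82, 84, 85, 88, 87, 87, 83, 86, 86, 92, 96, 101, 100, 98]
0.03 [86, 99, 100, 100, 98, 75, 62, 78, 86, 86, 84, 86, 87, 78, 61, 51, 44, 79, 100, 100, 89, 74, 72, 71, 86, 99, 97, 87, 87, 85, 85, 87, 84, 81, 83, 84, 81, 69, 67, 81, 98]
0.034 [43, 41, 40, 37, 58, 97, 100, 104, 106, 106, 106, 105, 99, 81, 61, 53, 44, 43, 41, 39, 42, 42, 44, 42, 41, 40, 46, 74, 86, 87, 86, 86, 87, 85, 86, 86, 72, 47, 43, 42, 41]
0.037 [39, 43, 42, 46, 51, 97, 94, 97, 103, 105, 102, 108, 103, 95, 89, 84, 84, 85, 84, 83, 85, 86, 87, 84, 85, 87, 84, 92, 101, 103, 105, 99, 99, 92, 84, 88, 78, 51, 40, 43, 40]
0.04 [41, 43, 43, 40, 42, 91, 87, 102, 114, 112, 104, 89, 88, 94, 86, 81, 78, 79, 80, 80, 79, 81, 77, 78, 81, 82, 80, 83, 90, 97, 109, 109, 98, 97, 90, 89, 76, 49, 41, 41, 43]
0.043 [42, 40, 42, 41, 42, 64, 73, 78, 82, 85, 83, 79, 78, 79, 81, 84, 82, 86, 85, 87, 89, 87, 86, 87, 90, 88, 85, 85, 83, 83, 78, 79, 76, 73, 72, 71, 65, 64, 62, 56, 53]
0.055 [104, 102, 82, 65, 60, 65, 64, 68, 72, 77, 77, 77, 80, 84, 83, 84, 85, 87, 90, 86, 89, 91, 91, 90, 89, 88, 86, 85, 84, 82, 81, 79, 76, 77, 74, 72, 70, 67, 61, 80, 90]
0.11 [91, 94, 93, 71, 33, 30, 33, 42, 44, 51, 59, 61, 62, 61, 61, 61, 71, 73, 77, 75, 59, 74, 83, 82, 85, 85, 71, 63, 63, 60, 60, 58, 56, 50, 44, 39, 36, 31, 22, 39, 92]
end [37, 36, 62, 104, 104, 105, 104, 68, 36, 36, 46, 98, 102, 104, 102, 104, 102, 101, 101, 102, 102, 103, 100, 102, 94, 90, 131, 133, 133, 129]
```

The slot runs from −6.7 to +6.8 mm, centred, and the barrel has moved only 2–3 mm along the groove. The gripper is clear, so I'm handing in.

```bash
python3 -c "
from station import job
print(job.sign_off())"
```

```text
the job is handed in; nothing more can be done
None
```

The job is handed in, but no verdict came back. By my last measurements the barrel's slot faces straight up (within about 1°) and it is let go. The eared plate is pressed home between the clips, and the gripper is clear with about 38 s left. I never reached for the other bench things, but did not re-measure them.

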